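Press the lid onto a tin of welding tips with the lever press

TASK

Lay the blue lid on the yellow tin that stands under the lever press, let go of it, then pull the press's red handle down until the ram has pushed the lid fully home and level, and keep it pressed for about a second: feel for it and do not go on pulling once it is home, or the tin is crushed. Keep hold of the handle and ease it slowly all the way back up against its spring, never letting it fly back, then let go. Leave the other things on the table where they are.

Things in the scene. Friction and masses are not known exactly. Their poses are not given: they have to be found in the camera images.
- press: green bench press, fixed; origin on the table below its ram; x to its back, y to its lever side. Base x -110..160, y -85..85, 18 mm high; column x 90..140, y -23..23. Head above the tin: x -32..132, y -32..32, z 250..335. Tin and ram share the press axis. Reach the tin with the gripper leaning 35 to 50 degrees out to the open front (-x) or side (-y)
- lever (a joint): angle of the press's lever, rad: 0 up at rest, grows as the handle is pulled down, stop at 1.25. A return spring (about 3 N at the handle at rest, 10 N at the bottom) always drives it back to 0. The ram goes down 105 mm per rad
- handle (a point): middle of the red handle: a horizontal free-turning round grip along the press's y, dia 22, 76 mm long, at the end of the lever (rod dia 12, 50 mm from here on the press's side). It swings, radius 180 mm, forward and down about a shaft along y at x 0, z 260 in the press frame; at rest the handle is at x -166, y 165, z 330 mm
- ram: the steel ram, a rod dia 19 mm; origin on the ram axis, 236 mm above the table at rest. At its lower end sits a black rubber foot, dia 22 mm, on a brass screw: how far the screw has been turned out, and so where the foot meets the lid, differs each time (underside 0 to 14 mm below this origin) and must be felt. The foot is sprung, 8 N per mm
- tin: yellow round tin, outer dia 80, height 55 mm, fixed under the ram on a screw that sets its height (30 to 38 mm above the table). Origin under its centre. A black seal ring inside its rim stands 8 mm above the rim, slides stiffly down (about 14 N) flush with it and stays where it is pushed
- lid: blue round lid with a white grip. Origin at the centre of the skirt's lower edge. Skirt outer dia 92, inner 85 mm, inside depth 14 mm; lid top at z 18; on it a round grip dia 30, z 18 to 48 mm. Laid on the seal its origin is 49 mm above the tin's origin; pressed fully home, on the tin's rim, 41 mm
- spray_can: bystander: white aerosol can, dia 64, height 190 mm; origin under its centre
- tee: bystander: small welded steel T-piece, foot 100 x 60 mm, 56 mm high; origin under its centre
- pliers: bystander: red-handled pliers lying flat, 165 mm long, 13 mm high; origin at the table under the jaw pivot
- coupons: bystander: stack of four steel test plates, 103 x 52 x 24 mm; origin under its centre
- chalk_holder: bystander: flat brass chalk holder, 130 x 16 x 9 mm; origin under its centre
- hammer: bystander: hammer lying flat, along its x
- disc: bystander: black grinding disc, dia 114, 10 mm thick; origin under its centre
Not all that is in view belongs to the job. Leave any purple look-alike of the lid alone.

How it is judged:
By the outcome, as a careful person would: the job done as asked, in the order asked, and still so for the second after the job is handed in, with the robot touching nothing.
It also fails if it takes over 72 s, if anything falls off the work surface, if the arm or the gripper's body presses on something with over 40 N, if the wrist force passes 120 N, or if a joint passes its speed limit or range.

ROBOT

A 6-joint arm with a two-finger parallel gripper is mounted at the origin on the work surface. World frame = base frame: x ahead of the robot, y to its left, z up, the work surface at z = 0. Lengths are in m, angles in degrees, forces in N, time in s.
With the tool pointing down it reaches from about 0.3 to 0.75 m from the base axis. Payload 8.5 kg.
Tool frame: the origin (TCP) lies at the very end of the fingers, on their centre line; the grasp point (between the pads) lies env.pinch_z behind it (env.pinch_z is the distance from the TCP to the grasp point, in m); z points along the fingers, y is the line along which they close (so a half turn about z gives the same grasp; the last joint's range is limited). The gripper opens to 85 mm and grips with 20 to 120 N. Pads are 22 mm wide; open, the fingers measure 114 mm over their backs; the gripper's body (76 mm by 85 mm) begins 54 mm behind the grasp point. The pads swing forward as they close: fully open they stand 13 mm farther back than shut.
Start: joints at [-75.648, 21.807, 74.336, -0, 83.858, -12.336], TCP at [0.247, -0.491, 0.231] pointing down, gripper open.
Joint ranges: [-178.18, 178.18], [-50.72, 133.34], [12.68, 142.11], [-81.47, 261.47], [9.98, 163.14], [-165.26, 165.26]. Speed limits (degrees/s): [136.94, 136.94, 180, 180, 180, 180].

INTERFACE

Orientations are given as a 3x3 rotation matrix whose columns are the frame's x, y, z axes.
In Python, from rig import telemetry, get_image, env gives the robot as it stands. The module is installed in compiled form; this text tells all that it offers.
- The arm moves only by the tool apply_moves, never from a script. Its argument "series" is a list of rows, each a list of 7 numbers: the shift along the tool's x, y, z in mm, then the turn, a rotation vector about the tool's x, y, z in degrees, then the opening, from 0 (shut) to 1 (fully open). A call has 1 to 12 rows; each row shifts and turns the commanded pose from where the row before left it, along the tool's axes as they then stand; what a row does not reach is not made up. A row lasts 1/8 s, in which the tool goes at most 62.5 mm and 10.7 degrees, less where a joint would pass 70% of its speed; a pose out of reach is approached as far as the arm can. A call with a gripper value outside its range is refused whole. The fingers move at their own pace and stop on an object; "grip_force" is the grip in N (left out, the last holds). Time passes only in rows, so rows that do not move let the fingers close. It gives the time, the measured TCP pose, the force, the opening and the grip force at its end, in the units of the state.
- telemetry.observe(): the state, without advancing time (a new reading comes with each control period).
- get_image(name): name is "scene" or "side" or "wrist"; returns a dict with "frame" (420x560x3 uint8, red, green, blue), "z_map" (420x560 float32, m along the optical axis (not along the pixel's ray), 0 where there is no reading), "vertical_fov" (degrees; the focal length in pixels is half the picture's height over the tangent of half this angle, whatever the lens; pixels are square), "cx", "cy" (the principal point, pixels), "eye" and "attitude" of the camera in the world; the wrist camera has in their place "mount" (4x4, takes a point from camera to tool coordinates, whose origin is the TCP and whose axes are the flange's). Camera axes: x right, y up, looking along -z (the intrinsics and any distortion apply to the point x, -y, -z); pixel columns grow to the right and rows downward; lengths in m; the calibration is good to about 2 mm. The wrist camera is an equidistant fisheye: a pixel r from the principal point sees the ray r / f radians off the axis. A picture is of the moment at which its call begins: read the wrist's pose just before it.
- env.close_job(): hands the job in; it is judged then, once.
The state is a dict: "time_s": time; "q": joint angles; "qvel": joint speeds; "joint_efforts": joint torques, N m; "position": TCP position; "tool_rot": TCP orientation; "ft_force": force on the tool from outside, world axes, zero at the start; "wrist_torque": the same for the moment, N m; "grip_width": finger opening in m; "gripper_force": force on a finger pad.
Only numpy, scipy, OpenCV 4.12 (cv2) and the standard library are available. Lean on these libraries where they do the work, as an engineer would, in place of code of your own. Each camera call takes 0.05 s, during which the arm holds its last target. There are 200 camera calls.

## Working session

There is one attempt and no reset: what is moved stays moved. The work goes in short steps, Python scripts to look and compute and a tool call to move; the robot and the scene stay as the last step left them, time stands still between calls to the robot, and variables do not carry over. Pictures are saved under pics/ and viewed, at most 10 in all, crops included, and the job is handed in when it is done.

Besides the shell and the picture viewer there is one more tool, called as name([rows], argument=value, ...), one row to a line, values as JSON. apply_moves: Moves the arm, as the interface text tells. Its arguments: {"type":"object","properties":{"series":{"type":"array"},"grip_force":{"type":"number"}},"required":["series"]}

```bash
mkdir -p pics; ls; cat > h.py <<'E'
import numpy as np,cv2
from rig import telemetry,get_image,env
def snap(n,fn):
    im=get_image(n); np.savez('pics/'+fn+'.npz',**{k:np.array(v) for k,v in im.items()})
    cv2.imwrite('pics/'+fn+'.png',im['frame'][:,:,::-1]); return im
def cloud(im):
    z=np.array(im['z_map']);H,W=z.shape;f=H/2/np.tan(np.radians(float(im['vertical_fov']))/2)
    u,v=np.meshgrid(np.arange(W),np.arange(H))
    p=np.stack([(u-im['cx'])/f*z,-(v-im['cy'])/f*z,-z],-1)
    P=p@np.array(im['attitude']).T+np.array(im['eye']); P[z==0]=np.nan
    return P
E
python3 - <<'E'
from h import *
s=telemetry.observe()
print(s); print(env.pinch_z)
for n in('scene','side'):
    im=snap(n,n+'0'); print({k:v for k,v in im.items() if k not in('frame','z_map')})
E
```

```text
pics
{'time_s': 0.0, 'q': array([-7.56471766e+01,  2.18396807e+01,  7.43877297e+01, -9.80282833e-04,
        8.38575962e+01, -1.23372819e+01]), 'qvel': array([ 0.04714909, -0.01997265, -0.02903575, -0.03264888, -0.11167946,
        0.00626302]), 'joint_efforts': array([-2.18542693e-03, -4.48459983e+01, -2.31273329e+01, -2.85014203e-04,
        4.80437069e-03,  2.18078526e-06]), 'position': array([ 0.246942  , -0.49109527,  0.23070654]), 'tool_rot': array([[ 8.93448199e-01,  4.49166080e-01, -3.84263812e-04],
       [ 4.49166144e-01, -8.93447101e-01,  1.43311873e-03],
       [ 3.00388935e-04, -1.45301565e-03, -9.99998899e-01]]), 'ft_force': array([0.169845  , 0.15288234, 0.14324515]), 'wrist_torque': array([ 0.02664196, -0.03641046, -0.03026394]), 'gripper_force': 0.0, 'grip_width': 0.08554719510032}
0.0187
{'vertical_fov': 55.006282516884916, 'cx': 276.7553208338975, 'cy': 214.2506484271085, 'eye': array([0.92762952, 0.65268655, 1.15884675]), 'attitude': array([[-0.87766367, -0.35430588,  0.32275969],
       [ 0.47925737, -0.65488781,  0.58432382],
       [ 0.00434202,  0.66752475,  0.74457495]])}
{'vertical_fov': 50.61546867842348, 'cx': 280.11476030264964, 'cy': 214.26769477139624, 'eye': array([0.2290583 , 0.78965473, 1.27056294]), 'attitude': array([[-0.94656922,  0.24013563, -0.21527096],
       [-0.32246638, -0.71448482,  0.6209081 ],
       [-0.00470568,  0.65715015,  0.75374501]])}
```

View pics/scene0.png

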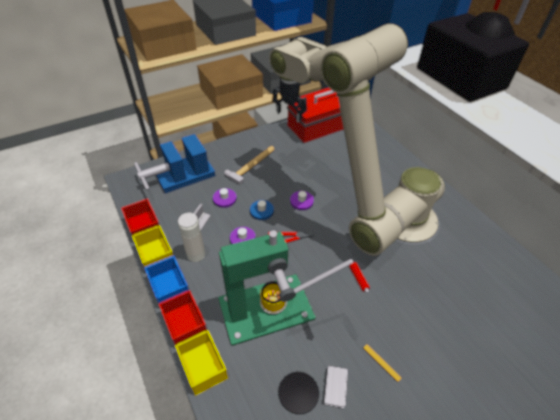

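View pics/side0.png

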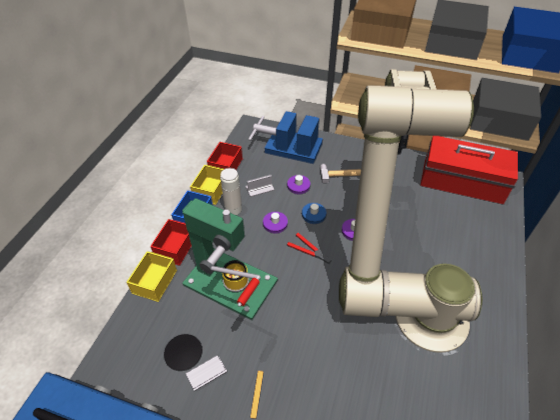

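The scene view shows the blue lid at about (262,209), the tin at (273,297) and the red handle at (359,276). In the side view they are at (314,213), (235,276) and (249,291). Next I'll measure positions from the depth maps.

```bash
cat > m.py <<'E'
from h import *
from scipy.optimize import least_squares
for n in('scene','side'):
    im=dict(np.load(f'pics/{n}0.npz')); P=cloud(im); hsv=cv2.cvtColor(im['frame'],cv2.COLOR_RGB2HSV)
    H,S,V=[hsv[...,i].astype(int) for i in range(3)]
    x,y,z=P[...,0],P[...,1],P[...,2]
    print(n,'table z',np.nanmedian(z[340:360,400:420]))
    g=(H>60)&(H<90)&(S>90)&(abs(z-.018)<.006)&(x<.9)
    g=cv2.morphologyEx(g.astype(np.uint8),cv2.MORPH_OPEN,np.ones((3,3)))>0
    pts=P[g][:,:2].astype(np.float32); r=cv2.minAreaRect(pts); print('base',r,cv2.boxPoints(r).round(3).tolist(),'z',np.median(P[g][:,2]))
    head=(H>60)&(H<90)&(S>90)&(z>.3)&(z<.36)&(x<.9); hp=P[head]; 
    if len(hp):
        t=hp[hp[:,2]>np.percentile(hp[:,2],40)][:,:2].astype(np.float32); r=cv2.minAreaRect(t); print('head',r,np.percentile(hp[:,2],[5,50,95]))
    b=(H>100)&(H<118)&(S>110)&(z>.005)&(z<.06)&(x>.2)&(x<.75)
    k,l,st,c=cv2.connectedComponentsWithStats(b.astype(np.uint8))
    for i in range(1,k):
        if st[i,4]>40:
            q=P[l==i]; print('blue',st[i,4],c[i].round(),q.mean(0).round(4),np.percentile(q,[2,98],axis=0).round(3).tolist())
            t=q[abs(q[:,2]-.018)<.004]; 
            if len(t)>20: print('  top circ',cv2.minEnclosingCircle(t[:,:2].astype(np.float32)))
            cu,cv=c[i].astype(int); reg=P[cv-25:cv+15,cu-20:cu+20].reshape(-1,3)
            w=reg[(reg[:,2]>.042)&(reg[:,2]<.056)]; print('  grip',len(w),np.median(w,0),w.min(0),w.max(0))
    rd=((H<8)|(H>172))&(S>140)&(z>.2)&(z<.4)&(x<.8)&(x>.1)
    k,l,st,c=cv2.connectedComponentsWithStats(rd.astype(np.uint8))
    for i in range(1,k):
        if st[i,4]>30:
            q=P[l==i]; m=q.mean(0); d=np.linalg.svd(q-m,full_matrices=False)[2][0]; pr=(q-m)@d; print('red',st[i,4],c[i],m.round(4),d.round(3),np.percentile(pr,[1,99]).round(3))
    yl=(H>18)&(H<32)&(S>140)&(z>.03)&(z<.11)&(x<.75)
    k,l,st,c=cv2.connectedComponentsWithStats(yl.astype(np.uint8))
    for i in range(1,k):
        if st[i,4]>30: q=P[l==i]; print('yel',st[i,4],c[i].round(),q.mean(0).round(4),np.percentile(q,[2,98],axis=0).round(3).tolist())
E
python3 m.py
```

```text
scene table z -0.0006367145849970335
base ((0.6520013213157654, 0.08371230214834213), (0.17139139771461487, 0.2682231664657593), 79.95289611816406) [[0.5049999952316284, 0.023000000044703484], [0.7689999938011169, -0.024000000208616257], [0.7990000247955322, 0.14499999582767487], [0.5350000262260437, 0.19099999964237213]] z 0.017095741987170898
head ((0.06993955373764038, -0.1453617811203003), (1.4491684436798096, 0.27073246240615845), 26.235774993896484) [0.30676004 0.33319    0.33644623]
blue 725 [187. 175.] [ 0.6578 -0.5956  0.0302] [[0.554, -0.687, 0.008], [0.747, -0.567, 0.057]]
  top circ ((0.6488160490989685, -0.569494903087616), 0.09591583907604218)
  grip 92 [ 0.63039221 -0.57799894  0.04897571] [ 0.57991322 -0.68868049  0.0420776 ] [ 0.72017034 -0.57051325  0.05594458]
blue 271 [261. 211.] [ 0.4759 -0.2865  0.0164] [[0.43, -0.339, 0.007], [0.514, -0.254, 0.022]]
  top circ ((0.4697687327861786, -0.2953256666660309), 0.04717027023434639)
  grip 40 [ 0.47249224 -0.29543061  0.04674128] [ 0.45781238 -0.31117475  0.04338968] [ 0.48753557 -0.27946016  0.05503171]
red 34 [304.235
[... 928 characters left out ...]
771)
  grip 91 [ 0.6264506  -0.57614196  0.04918451] [ 0.56834138 -0.70068105  0.04201893] [ 0.71579179 -0.56666468  0.0556955 ]
blue 295 [314. 214.] [ 0.4687 -0.2859  0.0162] [[0.43, -0.336, 0.007], [0.512, -0.251, 0.022]]
  top circ ((0.4701642096042633, -0.29461947083473206), 0.04748700559139252)
  grip 40 [ 0.47135326 -0.29492989  0.04666549] [ 0.45712813 -0.31153804  0.04207227] [ 0.48443302 -0.28092671  0.05248871]
red 231 [248.17748918 290.85714286] [0.4894 0.2788 0.3378] [-0.16  -0.987  0.006] [-0.035  0.039]
yel 102 [236. 266.] [0.6369 0.0563 0.0655] [[0.61, 0.048, 0.043], [0.659, 0.073, 0.09]]
yel 219 [234. 282.] [0.6166 0.1174 0.0718] [[0.588, 0.082, 0.041], [0.659, 0.129, 0.095]]
```

```bash
cat > m2.py <<'E'
from h import *
from scipy.optimize import least_squares
c,s=np.cos(np.radians(-9.95)),np.sin(np.radians(-9.95)); R=np.array([[c,-s],[s,c]]); O=np.array([.627,.089])
for n in('scene','side'):
    im=dict(np.load(f'pics/{n}0.npz')); P=cloud(im); hsv=cv2.cvtColor(im['frame'],cv2.COLOR_RGB2HSV)
    H,S,V=[hsv[...,i].astype(int) for i in range(3)]
    L=P.copy(); L[...,:2]=(P[...,:2]-O)@R
    r=np.hypot(L[...,0],L[...,1]); z=P[...,2]
    top=(r>.028)&(r<.046)&(z>.075)&(z<.108)
    print(n,'n',top.sum(),'z hist',np.histogram(z[top],np.arange(.075,.11,.003)))
    hi=P[top&(z>np.nanpercentile(z[top],85))]; print(hi[:,:3].mean(0))
    out=(r>.03)&(r<.05)&(z>.045)&(z<.085)&(H>15)&(H<35)&(S>120); q=P[out][:,:2]
    f=least_squares(lambda a:np.hypot(*(q-a).T)-.040,O,loss='soft_l1',f_scale=.002); print('tin',len(q),f.x,np.abs(f.fun).mean())
    pu=(H>130)&(H<160)&(S>90)&(z<.06)
    k,l,st,cc=cv2.connectedComponentsWithStats(pu.astype(np.uint8))
    for i in range(1,k):
        if st[i,4]>60: print('purple',cc[i].round(),np.nanmedian(P[l==i],0).round(3))
    h=((H<8)|(H>172))&(S>140)&(z>.3)&(z<.4)&(abs(L[...,1]-.165)<.06); q=L[h]; print('handle press frame',q.mean(0), np.percentile(q[:,1],[1,99]),(q[:,1].min()+q[:,1].max())/2, np.percentile(q[:,2],95))
    b=(H>100)&(H<118)&(S>110)&(abs(z-.012)<.012)&(np.hypot(P[...,0]-.47,P[...,1]+.295)<.06)
    q=P[b&(abs(z-.018)<.003)][:,:2]; print('lid top mean n',len(q),(q.max(0)+q.min(0))/2, np.nanmedian(z[b]))
    w=P[(np.hypot(P[...,0]-.47,P[...,1]+.295)<.03)&(z>.03)]; print('grip',w.max(0),w.min(0), np.percentile(w[:,2],90), (w[w[:,2]>.044].max(0)+w[w[:,2]>.044].min(0))/2)
im=snap('wrist','w0');print(im['mount'])
E
python3 m2.py
```

```text
scene n 205 z hist (array([16,  7, 10, 27, 24, 26, 39, 39, 17,  0,  0]), array([0.075, 0.078, 0.081, 0.084, 0.087, 0.09 , 0.093, 0.096, 0.099,
       0.102, 0.105, 0.108]))
[0.64143644 0.08511406 0.09925447]
tin 222 [0.6269964  0.08744529] 0.0013833793177552532
purple [225. 199.] [ 0.578 -0.414  0.017]
purple [301. 201.] [ 0.319 -0.256  0.017]
purple [241. 235.] [ 0.604 -0.213  0.017]
handle press frame [-0.16346675  0.16231575  0.33804902] [0.12501083 0.1970187 ] 0.16093109203839867 0.34155512747675276
lid top mean n 170 [ 0.47139806 -0.29523114] 0.016466449926886395
grip [ 0.48753557 -0.27946016  0.05503171] [ 0.45781238 -0.31117475  0.0308589 ] 0.049222480366960905 [ 0.47267397 -0.29531745  0.04951684]
side n 227 z hist (array([13, 12, 25, 20, 26, 26, 43, 39, 21,  2,  0]), array([0.075, 0.078, 0.081, 0.084, 0.087, 0.09 , 0.093, 0.096, 0.099,
       0.102, 0.105, 0.108]))
[0.6268604  0.08854612 0.09967052]
tin 238 [0.62642893 0.08860135] 0.001420805100994021
purple [298. 185.] [ 0.564 -0.41   0.016]
purple [275. 223.] [ 0.586 -0.194  0.016]
purple [348. 229.] [ 0.332 -0.25   0.016]
handle press frame [-0.168355    0.16314628  0.33784804] [0.12440044 0.19856031] 0.1589487229132978 0.34187097319202564
lid top mean n 188 [ 0.47176548 -0.29530306] 0.016460142401722333
grip [ 0.48443302 -0.27664894  0.05248871] [ 0.45486923 -0.31153804  0.03104431] 0.048589849830023304 [ 0.47135646 -0.29623237  0.04831812]
[[ 5.75607992e-04  9.47652381e-01  3.19303355e-01  8.14279818e-02]
 [ 9.99999760e-01 -6.68609423e-04  1.81650011e-04  9.15078500e-05]
 [ 3.85630298e-04  3.19303174e-01 -9.47652539e-01 -1.42436510e-01]
 [ 0.00000000e+00  0.00000000e+00  0.00000000e+00  1.00000000e+00]]
```

Both images put the lid at (0.471,-0.296). The press origin and tin are at (0.627,0.088) with yaw -10°, and the seal top is at about 0.0995. I'll move over to the lid first, keeping the camera on the underside.

apply_moves([
  [31, -17, -2, 0, 0, 0, 0.7],
  [31, -17, -2, 0, 0, 0, 0.7],
  [31, -17, -2, 0, 0, 0, 0.7],
  [31, -17, -2, 0, 0, 0, 0.7],
  [31, -17, -2, 0, 0, 0, 0.7],
  [31, -17, -2, 0, 0, 0, 0.7],
  [31, -17, -2, 0, 0, 0, 0.7],
  [31, -17, -2, 0, 0, 0, 0.7],
  [31, -17, -2, 0, 0, 0, 0.7],
  [0, 0, 0, 0, 0, -9.3, 0.7],
  [0, 0, 0, 0, 0, -9.3, 0.7],
  [0, 0, 0, 0, 0, -9.3, 0.7],
])

```text
time_s: 1.65
position: [0.4275, -0.2292, 0.2491]
tool_rot: [[0.575, 0.818, -0.0], [0.818, -0.575, 0.0], [0.0, -0.001, -1.0]]
ft_force: [0.3, -1.1, -0.3]
grip_width: 0.0597
gripper_force: 0.0
```

apply_moves([
  [0, 0, 0, 0, 0, -9.3, 0.7],
  [0, 0, 0, 0, 0, -9.3, 0.7],
  [0, 0, 0, 0, 0, -9.3, 0.7],
  [0, 0, 0, 0, 0, -9.3, 0.7],
  [0, 0, 0, 0, 0, -9.3, 0.7],
  [0, 0, 0, 0, 0, -9.3, 0.7],
  [0, 0, 0, 0, 0, -9.3, 0.7],
  [0, 0, 0, 0, -9, 0, 0.7],
  [0, 0, 0, 0, -9, 0, 0.7],
  [0, 0, 0, 0, -9, 0, 0.7],
  [0, 0, 0, 0, -9, 0, 0.7],
  [0, 0, 0, 0, -9, 0, 0.7],
])

```text
time_s: 3.15
position: [0.4271, -0.2295, 0.2496]
tool_rot: [[-0.352, 0.869, 0.347], [0.618, 0.494, -0.611], [-0.703, -0.001, -0.711]]
ft_force: [-0.3, -2.1, 0.1]
grip_width: 0.0601
gripper_force: 0.0
```

```bash
cat >> h.py <<'E'
def plan(p,yaw,lean,xs=-1):
    """rest-of-way in tool axes: mm, and rotvec deg; x points back(xs=-1)"""
    from scipy.spatial.transform import Rotation as Ro
    s=telemetry.observe(); R=np.array(s['tool_rot']); a,l=np.radians([yaw,lean])
    z=np.array([np.cos(a)*np.sin(l),np.sin(a)*np.sin(l),-np.cos(l)]); y=xs*np.array([-np.sin(a),np.cos(a),0])*-1
    y=np.array([np.sin(a),-np.cos(a),0])*(-xs)*-1; x=np.cross(y,z); T=np.stack([x,y,z],1)
    print('t',s['time_s'],'pos',s['position'].round(4),'q',s['q'].round(1),'F',s['ft_force'].round(1),'w',round(s['grip_width'],4),s['gripper_force'])
    print('x tgt',x.round(2),'rotvec',Ro.from_matrix(R.T@T).as_rotvec(degrees=True).round(2))
    d=(np.array(p)-s['position'])*1000
    print('shift now-axes',(R.T@d).round(1),'target-axes',(T.T@d).round(1),'world',d.round(1))
E
python3 -c "
from h import *
plan([.441,-.243,.1026],-60,45)"
```

```text
t 3.15 pos [ 0.4271 -0.2295  0.2496] q [-31.9   4.6 108.6 -39.2  32.  -34.3] F [-0.3 -2.1  0.1] w 0.0601 0.0
x tgt [-0.35  0.61 -0.71] rotvec [-0.3  -0.35 -0.26]
shift now-axes [ 90.1   5.5 117.7] target-axes [ 90.8   5.3 117.2] world [  13.9  -13.5 -147. ]
```

apply_moves([
  [15, 1, 20, -0.3, -0.35, -0.3, 0.7],
  [15, 1, 20, 0, 0, 0, 0.7],
  [15, 1, 20, 0, 0, 0, 0.7],
  [15, 1, 20, 0, 0, 0, 0.7],
  [15, 0.7, 19, 0, 0, 0, 0.7],
  [15, 0.7, 19, 0, 0, 0, 0.7],
  [0, 0, 0, 0, 0, 0, 0.7],
])

```text
time_s: 4.03
position: [0.4486, -0.244, 0.1179]
tool_rot: [[-0.366, 0.868, 0.336], [0.626, 0.497, -0.601], [-0.688, -0.009, -0.725]]
ft_force: [-0.2, -0.1, -0.0]
grip_width: 0.0601
gripper_force: 0.0
```

```bash
python3 -c "
from h import *
plan([.4799,-.3104,.025],-60,45)
snap('wrist','w1')"
```

```text
t 4.025 pos [ 0.4486 -0.244   0.1179] q [-32.2  20.8 116.4 -81.5  19.4  11.7] F [-0.2 -0.1 -0. ] w 0.0601 0.0
x tgt [-0.35  0.61 -0.71] rotvec [-0.52 -1.51  0.24]
shift now-axes [ 10.8  -5.  117.8] target-axes [ 13.9  -6.1 117.5] world [ 31.3 -66.4 -92.9]
```

View pics/w1.png

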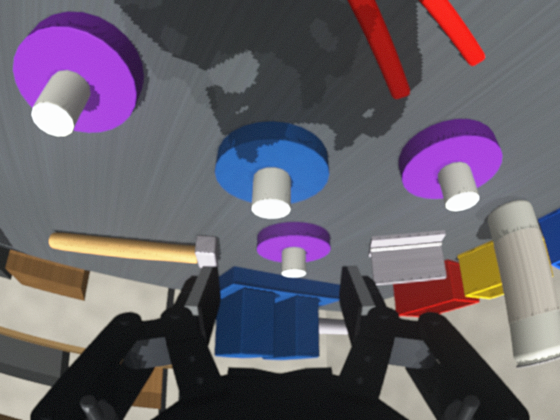

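```bash
cat > ik.py <<'E'
from h import *
from scipy.optimize import least_squares
from scipy.spatial.transform import Rotation as Ro
def Rq(q): return (Ro.from_euler('z',q[0],degrees=True)*Ro.from_euler('y',q[1]+q[2],degrees=True)*Ro.from_euler('z',q[3],degrees=True)*Ro.from_euler('y',q[4],degrees=True)*Ro.from_euler('z',q[5]+90,degrees=True)).as_matrix()
D=[([-75.647,21.84,74.388,0,83.858,-12.337],[.24694,-.4911,.2307]),([-31.9,4.6,108.6,-39.2,32.,-34.3],[.4271,-.2295,.2496]),([-32.2,20.8,116.4,-81.5,19.4,11.7],[.4486,-.244,.1179])]
def fk(g,q):
    a0,h,L2,L3,e,d=g; q=np.array(q,float); b,c,y=np.radians([q[1],q[1]+q[2],q[0]])
    r=a0+L2*np.sin(b)+L3*np.sin(c)+e*np.cos(c); z=h+L2*np.cos(b)+L3*np.cos(c)-e*np.sin(c)
    R=Rq(q); return np.array([r*np.cos(y),r*np.sin(y),z])+d*R[:,2],R
f=least_squares(lambda g:np.concatenate([fk(g,q)[0]-p for q,p in D])*1e3,[0,.3,.4,.4,0,.25],method='trf',x_scale=.1)
G=f.x
lo=np.array([-178.18,-50.72,12.68,-81.47,9.98,-165.26]);hi=np.array([178.18,133.34,142.11,261.47,163.14,165.26])
def tool(yaw,lean,xs):
    a,l=np.radians([yaw,lean]); z=np.array([np.cos(a)*np.sin(l),np.sin(a)*np.sin(l),-np.cos(l)]); y=-xs*np.array([-np.sin(a),np.cos(a),0])
    return np.stack([np.cross(y,z),y,z],1)
def ik(p,T):
    best=None
    for q4 in(-40,40,100,180):
        for q6 in(-100,0,100):
            q0=np.array([np.degrees(np.arctan2(p[1],p[0])),15,100,q4,60,q6])
            def e(q):
                P,R=fk(G,q); return np.concatenate([(P-p)*10,Ro.from_matrix(T.T@R).as_rotvec()])
            s=least_squares(e,q0,bounds=(lo,hi),x_scale=50)
            if best is None or s.cost<best.cost-1e-9: best=s
            if best.cost<1e-8: return best
    return best
E
cat > o.py <<'E'
from ik import *
print(G.round(4),np.abs(f.fun).max(), [np.abs(Rq(q)[:,2]).round(3) for q,_ in D])
def show(nm,A,zg,yaw,lean,xs):
    T=tool(yaw,lean,xs); p=np.array([*A,zg])+T[:,2]*.0187+np.array([T[0,2],T[1,2],0])*.004/np.sin(np.radians(lean))
    for back in(0,.1):
        s=ik(p-T[:,2]*back,T); print(nm,yaw,xs,back,'cost %.1e'%s.cost,s.x.round(0))
for lean in(45,):
  for yaw in(30,60,80): show('pick',[.4713,-.2955],.038,yaw,lean,-1)
  for yaw in(60,80): show('place',[.6267,.088],.125,yaw,lean,-1)
  for yaw in(-30,-10,10): show('place',[.6267,.088],.125,yaw,lean,-1)
  show('pick',[.4713,-.2955],.038,-50,lean,-1)
E
python3 o.py
```

```text
[ 0.3426 -0.0194  0.1592  0.1285 -0.0873 -0.0548] 113.29183509683374 [array([0.   , 0.001, 1.   ]), array([0.347, 0.611, 0.712]), array([0.337, 0.6  , 0.725])]
pick 30 -1 0 cost 7.5e-31 [-27.  50. 114. 105.  38. 113.]
pick 30 -1 0.1 cost 1.6e-19 [-33.  25. 125.  83.  40. 134.]
pick 60 -1 0 cost 9.1e-32 [-26.  42. 128.  84.  45. 103.]
pick 60 -1 0.1 cost 9.7e-31 [-34.  27. 122.  60.  54. 129.]
pick 80 -1 0 cost 9.4e-19 [-27.  38. 137.  69.  47.  96.]
pick 80 -1 0.1 cost 1.1e-20 [-33.  29. 119.  47.  63. 123.]
place 60 -1 0 cost 2.3e-02 [  12.   74.   34.   42.   53. -161.]
place 60 -1 0.1 cost 4.3e-03 [   7.   60.   34.   39.   64. -154.]
place 80 -1 0 cost 8.3e-03 [  13.   82.   16.   43.   71. -165.]
place 80 -1 0.1 cost 1.0e-02 [   7.   64.   25.   42.   82. -165.]
place -30 -1 0 cost 4.3e-02 [  5.  75.  34. -36.  46. -33.]
place -30 -1 0.1 cost 2.7e-03 [  9.  60.  34. -33.  55. -39.]
place -10 -1 0 cost 6.8e-02 [  6.  76.  34. -20.  38. -60.]
place -10 -1 0.1 cost 1.5e-03 [  8.  59.  34. -18.  46. -63.]
place 10 -1 0 cost 7.7e-02 [  8.  76.  34.   2.  35. -94.]
place 10 -1 0.1 cost 1.2e-03 [  8.  59.  34.   2.  43. -93.]
pick -50 -1 0 cost 9.8e-26 [-34.  57.  98. 212.  22.  72.]
pick -50 -1 0.1 cost 1.4e-29 [-32.  23. 129. 222.  20.  63.]
```

```bash
python3 - <<'E'
s=open('ik.py').read()
i=s.index("f=least_squares"); j=s.index("G=f.x")
s=s[:i]+"""fs=[least_squares(lambda g:np.concatenate([fk(g,q)[0]-p for q,p in D])*1e3,[a,.35,l,.4,0,d],bounds=([-.02,.1,.2,.2,-.1,.1],[.2,.6,.7,.7,.1,.45]),x_scale=.1) for a in(.0,.1) for l in(.3,.5) for d in(.2,.3)]
f=min(fs,key=lambda f:f.cost)
"""+s[j:]
open('ik.py','w').write(s)
E
python3 o.py
```

```text
[0.1849 0.1    0.3075 0.2404 0.0146 0.1   ] 113.91407635506562 [array([0.   , 0.001, 1.   ]), array([0.347, 0.611, 0.712]), array([0.337, 0.6  , 0.725])]
pick 30 -1 0 cost 1.1e-30 [-37.  48.  99.  77.  42. 139.]
pick 30 -1 0.1 cost 5.4e-20 [-45.  34. 103.  64.  49. 149.]
pick 60 -1 0 cost 3.4e-30 [-38.  51.  91.  54.  60. 135.]
pick 60 -1 0.1 cost 5.8e-21 [-45.  43.  85.  46.  73. 143.]
pick 80 -1 0 cost 3.6e-24 [-37.  53.  86.  42.  71. 128.]
pick 80 -1 0.1 cost 4.5e-24 [-43.  49.  73.  36.  88. 136.]
place 60 -1 0 cost 7.2e-03 [  4.  45.  79.  66.  43. 165.]
place 60 -1 0.1 cost 1.1e-02 [  -1.   32.   78.   42.   56. -165.]
place 80 -1 0 cost 5.4e-04 [  3.  48.  71.  53.  61. 165.]
place 80 -1 0.1 cost 5.0e-03 [ -4.  39.  70.  51.  72. 165.]
place -30 -1 0 cost 3.6e-22 [ 11.  43.  79. -56.  34.  -7.]
place -30 -1 0.1 cost 4.3e-21 [ 16.  28.  88. -50.  42. -12.]
place -10 -1 0 cost 2.8e-22 [ 10.  42.  82. -48.  19. -30.]
place -10 -1 0.1 cost 1.7e-22 [ 12.  24.  94. -41.  24. -36.]
place 10 -1 0 cost 2.8e-21 [   8.   42.   83.    8.   11. -100.]
place 10 -1 0.1 cost 7.1e-23 [  8.  23.  96.   6.  16. -98.]
pick -50 -1 0 cost 9.8e-31 [-30.  46. 106. 223.  20.  63.]
pick -50 -1 0.1 cost 9.0e-31 [-27.  26. 121. 240.  19.  48.]
```

```bash
python3 - <<'E'
s=open('ik.py').read()
s=s.replace("a0,h,L2,L3,e,d=g","b0,h,L2,L3,e,d=g").replace("r=a0+L2","r=L2").replace("np.array([r*np.cos(y),r*np.sin(y),z])","np.array([r*np.cos(y)-b0*np.sin(y),r*np.sin(y)+b0*np.cos(y),z])")
s=s.replace("[-.02,.1,.2","[-.2,.1,.2").replace("a in(.0,.1)","a in(-.1,.1)")
s=s.replace("np.degrees(np.arctan2(p[1],p[0]))","np.degrees(np.arctan2(p[1],p[0]))-12")
open('ik.py','w').write(s)
E
python3 o.py
```

```text
[0.117  0.1264 0.537  0.35   0.1    0.2564] 0.5944139767940781 [array([0.   , 0.001, 1.   ]), array([0.347, 0.611, 0.712]), array([0.337, 0.6  , 0.725])]
pick 30 -1 0 cost 1.4e-19 [-62.  40. 101.  56.  58. 138.]
pick 30 -1 0.1 cost 2.2e-23 [-71.  32. 100.  48.  68. 142.]
pick 60 -1 0 cost 4.7e-22 [-60.  44.  87.  39.  79. 132.]
pick 60 -1 0.1 cost 1.7e-19 [-66.  40.  80.  35.  90. 135.]
pick 80 -1 0 cost 3.3e-22 [-57.  48.  77.  29.  91. 124.]
pick 80 -1 0.1 cost 1.9e-20 [-61.  46.  67.  28. 104. 127.]
place 60 -1 0 cost 2.5e-26 [-18.  34.  90.  54.  59. 161.]
place 60 -1 0.1 cost 8.3e-23 [-26.  26.  90.  49.  69. 164.]
place 80 -1 0 cost 3.7e-22 [-18.  38.  80.  46.  76. 154.]
place 80 -1 0.1 cost 1.3e-17 [-25.  33.  76.  43.  86. 156.]
place -30 -1 0 cost 5.6e-25 [  6.  32.  96. -62.  28.  -4.]
place -30 -1 0.1 cost 5.2e-28 [ 11.  22.  98. -53.  36. -11.]
place -10 -1 0 cost 8.7e-05 [  0.  29. 100. -51.  10. -32.]
place -10 -1 0.1 cost 1.4e-24 [  2.  17. 106. -34.  15. -49.]
place 10 -1 0 cost 2.9e-05 [  -7.   28.  102.   64.   13. -165.]
place 10 -1 0.1 cost 1.5e-28 [ -10.   16.  108.   49.   19. -152.]
pick -50 -1 0 cost 6.5e-31 [-42.  36. 117. 199.  18.  78.]
pick -50 -1 0.1 cost 2.8e-29 [-40.  23. 123. 215.  13.  63.]
```

```bash
sed -i 's/-.1,.1\],\[.2,.6,.7,.7,.1,.45\]/-.2,.1],[.2,.6,.7,.7,.2,.45]/' ik.py; cat > c.py <<'E'
from ik import *
print(G.round(4),np.abs(f.fun).max())
PP=np.concatenate([cloud(dict(np.load(f'pics/{n}0.npz'))).reshape(-1,3) for n in('scene','side')]); PP=PP[np.isfinite(PP).all(1)&(PP[:,2]>.012)]
def tcp(A,zg,yaw,lean,xs,fw=.004):
    T=tool(yaw,lean,xs); h=T[:,2]*[1,1,0]; h/=np.linalg.norm(h); return np.array([*A,zg])+T[:,2]*.0187+h*fw,T
def chk(nm,p,T,top):
    L=(PP-p)@T; m=(L[:,2]<0)&(L[:,2]>-.35)&(abs(L[:,1])<.065)&(L[:,0]>-.055)&(L[:,0]<.13)&(PP[:,0]>.2)
    m&=~((L[:,2]>-.06)&(abs(L[:,0])>.02)) ; q=PP[m]
    print(nm,len(q)); 
    if len(q): 
        k=np.round(q/.05)*.05; u,n=np.unique(k,axis=0,return_counts=True); print(*[(a.round(2).tolist(),b) for a,b in zip(u,n) if b>3][:25])
if __name__=='__main__':
    for yaw in(60,80):
        p,T=tcp([.4713,-.2955],.038,yaw,45,-1); print(p.round(4)); chk('pick%d'%yaw,p,T,0)
        for up in(0,.03):
            p,T=tcp([.6267,.088],.125+up,yaw,45,-1); print(p.round(4),ik(p,T).x.round(0)); chk('place%d'%yaw,p,T,0)
    q=PP[(PP[:,2]>.15)&(PP[:,2]<.2)&(PP[:,0]>.55)&(PP[:,0]<.95)&(PP[:,1]<.02)&(PP[:,1]>-.3)]; print('spray',np.median(q,0))
E
python3 c.py
```

```text
[0.1173 0.129  0.5378 0.3505 0.1026 0.2576] 0.21835286526619702
[ 0.4799 -0.2806  0.0248]
pick60 222
([0.45, -0.3, 0.0], np.int64(42)) ([0.45, -0.3, 0.05], np.int64(78)) ([0.45, -0.25, 0.0], np.int64(12)) ([0.5, -0.3, 0.0], np.int64(43)) ([0.5, -0.3, 0.05], np.int64(47))
[0.6353 0.1029 0.1118] [-18.  34.  90.  54.  59. 161.]
place60 1

[0.6353 0.1029 0.1418] [-18.  32.  88.  52.  61. 165.]
place60 12
([0.6, 0.05, 0.25], np.int64(8)) ([0.6, 0.1, 0.25], np.int64(4))
[ 0.4743 -0.2785  0.0248]
pick80 232
([0.45, -0.3, 0.0], np.int64(58)) ([0.45, -0.3, 0.05], np.int64(78)) ([0.5, -0.3, 0.0], np.int64(49)) ([0.5, -0.3, 0.05], np.int64(47))
[0.6297 0.105  0.1118] [-18.  38.  80.  46.  76. 154.]
place80 1

[0.6297 0.105  0.1418] [-18.  36.  79.  46.  78. 157.]
place80 5
([0.6, 0.05, 0.25], np.int64(5))
spray [ 0.76753016 -0.20982463  0.18612226]
```

apply_moves([
  [-18, 0, -19, 0, 0, 0, 0.7],
  [-18, 0, -19, 0, 0, 0, 0.7],
  [-18, 0, -19, 0, 0, 0, 0.7],
  [-18, 0, -19, 0, 0, 0, 0.7],
  [-18, 0, -19, 0, 0, 0, 0.7],
  [0, 0, 0, 0, 9, 0, 0.7],
  [0, 0, 0, 0, 9, 0, 0.7],
  [0, 0, 0, 0, 9, 0, 0.7],
  [0, 0, 0, 0, 9, 0, 0.7],
  [0, 0, 0, 0, 9, 0, 0.7],
  [0, 0, 0, 0, 0, 10, 0.7],
  [0, 0, 0, 0, 0, 10, 0.7],
])

```text
time_s: 5.58
position: [0.4484, -0.2433, 0.2495]
tool_rot: [[-0.163, 0.986, -0.019], [0.986, 0.164, 0.019], [0.022, -0.016, -1.0]]
ft_force: [-0.6, 0.5, 0.3]
grip_width: 0.0598
gripper_force: 0.0
```

apply_moves([
  [0, 0, 0, 0, 0, 10, 0.7],
  [0, 0, 0, 0, 0, 10, 0.7],
  [0, 0, 0, 0, 0, 10, 0.7],
  [0, 0, 0, 0, 0, 10, 0.7],
  [0, 0, 0, 0, 0, 10, 0.7],
  [0, 0, 0, 0, 0, 10, 0.7],
  [0, 0, 0, 0, 0, 10, 0.7],
  [0, 0, 0, 0, 0, 10, 0.7],
  [0, 0, 0, 0, 0, 10, 0.7],
  [0, 0, 0, 0, 0, 10, 0.7],
  [0, 0, 0, 0, 0, 10, 0.7],
  [0, 0, 0, 0, 0, 10, 0.7],
])

```text
time_s: 7.08
position: [0.4483, -0.243, 0.2498]
tool_rot: [[0.936, -0.351, -0.019], [-0.351, -0.936, 0.019], [-0.024, -0.011, -1.0]]
ft_force: [-0.9, 0.0, 0.7]
grip_width: 0.06
gripper_force: 0.0
```

apply_moves([
  [0, 0, 0, 0, 0, 10, 0.7],
  [0, 0, 0, 0, 0, 10, 0.7],
  [0, 0, 0, 0, 0, 10, 0.7],
  [0, 0, 0, 0, 0, 10, 0.7],
  [0, 0, 0, 0, 0, 10, 0.7],
  [0, 0, 0, 0, 0, 10, 0.7],
  [0, 0, 0, 0, 0, 10, 0.7],
  [0, 0, 0, 0, 0, 10, 0.7],
])

```text
time_s: 8.07
position: [0.4483, -0.243, 0.2498]
tool_rot: [[-0.183, -0.983, -0.019], [-0.983, 0.183, 0.019], [-0.015, 0.022, -1.0]]
ft_force: [0.2, 0.2, -0.2]
grip_width: 0.0596
gripper_force: 0.0
```

```bash
python3 -c "
from h import *
plan([.461,-.355,.1026],80,45)
plan([.461,-.355,.1026],80,0.01)"
```

```text
t 8.075 pos [ 0.4483 -0.243   0.2498] q [-4.180e+01  1.770e+01  7.760e+01  1.000e-01  8.620e+01  1.487e+02] F [ 0.2  0.2 -0.2] w 0.0596 0.0
x tgt [-0.12 -0.7  -0.71] rotvec [  0.95 -44.14  -1.01]
shift now-axes [110.  -36.2 144.8] target-axes [180.5 -32.   27.6] world [  12.7 -112.  -147.2]
t 8.075 pos [ 0.4483 -0.243   0.2498] q [-4.180e+01  1.770e+01  7.760e+01  1.000e-01  8.620e+01  1.487e+02] F [ 0.2  0.2 -0.2] w 0.0596 0.0
x tgt [-0.17 -0.98 -0.  ] rotvec [ 1.23  0.85 -0.55]
shift now-axes [110.  -36.2 144.8] target-axes [108.2 -32.  147.1] world [  12.7 -112.  -147.2]
```

apply_moves([
  [0, 0, 0, 0.2, -8.8, -0.2, 0.7],
  [0, 0, 0, 0.2, -8.8, -0.2, 0.7],
  [0, 0, 0, 0.2, -8.8, -0.2, 0.7],
  [0, 0, 0, 0.2, -8.8, -0.2, 0.7],
  [0, 0, 0, 0.2, -8.8, -0.2, 0.7],
  [30, -5.3, 4.6, 0, 0, 0, 0.7],
  [30, -5.3, 4.6, 0, 0, 0, 0.7],
  [30, -5.3, 4.6, 0, 0, 0, 0.7],
  [30, -5.3, 4.6, 0, 0, 0, 0.7],
  [30, -5.3, 4.6, 0, 0, 0, 0.7],
  [30, -5.3, 4.6, 0, 0, 0, 0.7],
  [0, 0, 0, 0, 0, 0, 0.7],
])

```text
time_s: 9.57
position: [0.461, -0.3551, 0.1013]
tool_rot: [[-0.121, -0.985, 0.12], [-0.697, 0.17, 0.697], [-0.707, 0.001, -0.707]]
ft_force: [-0.7, 0.5, -0.3]
grip_width: 0.0597
gripper_force: 0.0
```

```bash
python3 -c "
from h import *
plan([.4743,-.2785,.0248],80,45)
"
```

```text
t 9.575 pos [ 0.461  -0.3551  0.1013] q [-61.   45.8  65.1  27.3 105.3 127.4] F [-0.7  0.5 -0.3] w 0.0597 0.0
x tgt [-0.12 -0.7  -0.71] rotvec [ 0.18 -0.    0.11]
shift now-axes [-9.000e-01 -1.000e-01  1.091e+02] target-axes [ -0.9   0.2 109.1] world [ 13.3  76.6 -76.5]
```

apply_moves([
  [-0.9, 0, 18, 0, 0, 0, 0.7],
  [0, 0, 18, 0, 0, 0, 0.7],
  [0, 0, 18, 0, 0, 0, 0.7],
  [0, 0, 18, 0, 0, 0, 0.7],
  [0, 0, 15, 0, 0, 0, 0.7],
  [0, 0, 12, 0, 0, 0, 0.7],
  [0, 0, 10, 0, 0, 0, 0.7],
  [0, 0, 0, 0, 0, 0, 0.2],
  [0, 0, 0, 0, 0, 0, 0.2],
  [0, 0, 0, 0, 0, 0, 0.2],
  [0, 0, 0, 0, 0, 0, 0.2],
  [0, 0, 0, 0, 0, 0, 0.2],
], grip_force=45)

```text
time_s: 11.08
position: [0.4748, -0.2788, 0.0259]
tool_rot: [[-0.121, -0.985, 0.121], [-0.698, 0.171, 0.695], [-0.706, -0.0, -0.708]]
ft_force: [0.5, -3.1, 3.3]
grip_width: 0.0289
gripper_force: 44.6
```

```bash
python3 -c "
from h import *
plan([.4743,-.2785,.0248],80,45)
snap('wrist','w2')"
```

```text
t 11.075 pos [ 0.4748 -0.2788  0.0259] q [-56.5  47.6  77.   29.   91.1 124.4] F [ 0.5 -3.1  3.3] w 0.0289 44.598371386528015
x tgt [-0.12 -0.7  -0.71] rotvec [ 0.09 -0.1   0.13]
shift now-axes [0.6 0.6 0.9] target-axes [0.6 0.6 0.9] world [-0.5  0.3 -1.1]
```

View pics/w2.png

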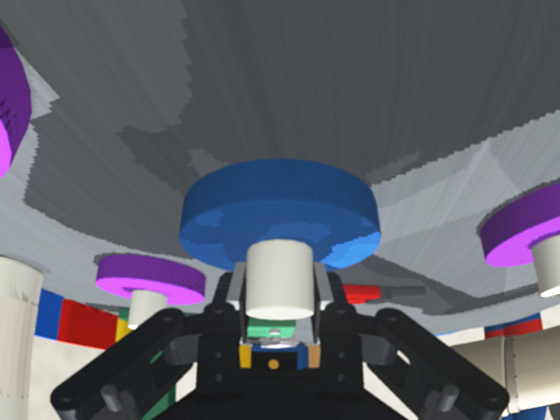

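The grip is held between the pads at about (280,280), with the gap measured at 29 mm. Now I'll lift and carry the lid.

apply_moves([
  [-4, 0, -4, 0, 0, 0, 0.2],
  [-8, 0, -8, 0, 0, 0, 0.2],
  [-10, 0, -10, 0, 0, 0, 0.2],
  [-10, 0, -10, 0, 0, 0, 0.2],
  [-10.4, 0, -10.5, 0, 0, 0, 0.2],
  [0, 0, 0, 0, 0, 0, 0.2],
])

```text
time_s: 11.88
position: [0.475, -0.2787, 0.0869]
tool_rot: [[-0.12, -0.985, 0.121], [-0.699, 0.171, 0.695], [-0.705, -0.001, -0.709]]
ft_force: [0.2, 0.0, -1.0]
grip_width: 0.029
gripper_force: 44.4
```

apply_moves([
  [-14, -4, 6, 0, 0, 0, 0.2],
  [-26, -7, 11, 0, 0, 0, 0.2],
  [-30, -8, 13, 0, 0, 0, 0.2],
  [-30, -8, 13, 0, 0, 0, 0.2],
  [-30, -8, 13, 0, 0, 0, 0.2],
  [-30, -8, 13, 0, 0, 0, 0.2],
  [-30, -8, 13, 0, 0, 0, 0.2],
  [-30, -8, 13, 0, 0, 0, 0.2],
  [-30, -8, 13, 0, 0, 0, 0.2],
  [-30, -8, 13, 0, 0, 0, 0.2],
  [-24, -7, 9, 0, 0, 0, 0.2],
  [-12, -4, 4, 0, 0, 0, 0.2],
])

```text
time_s: 13.38
position: [0.6137, 0.0226, 0.2142]
tool_rot: [[-0.12, -0.986, 0.119], [-0.697, 0.169, 0.697], [-0.707, 0.001, -0.708]]
ft_force: [-0.9, 0.5, -2.5]
grip_width: 0.0286
gripper_force: 44.4
```

```bash
python3 -c "
from h import *
plan([.615,.0212,.2143],80,45)
plan([.6297,.1048,.1294],80,45)
snap('side','s2');snap('wrist','w3')"
```

```text
t 13.375 pos [0.6137 0.0226 0.2142] q [-26.3  31.5  73.7  42.6  90.5 157.7] F [-0.9  0.5 -2.5] w 0.0286 44.375892877578735
x tgt [-0.12 -0.7  -0.71] rotvec [ 0.24 -0.04  0.17]
shift now-axes [ 0.8 -1.5 -0.9] target-axes [ 0.8 -1.5 -0.9] world [ 1.3 -1.4  0.1]
t 13.375 pos [0.6137 0.0226 0.2142] q [-26.3  31.5  73.7  42.6  90.5 157.7] F [-0.9  0.5 -2.5] w 0.0286 44.375892877578735
x tgt [-0.12 -0.7  -0.71] rotvec [ 0.24 -0.04  0.17]
shift now-axes [  0.7  -2.  119.2] target-axes [  0.8  -1.5 119.2] world [ 16.   82.2 -84.8]
```

View pics/w3.png

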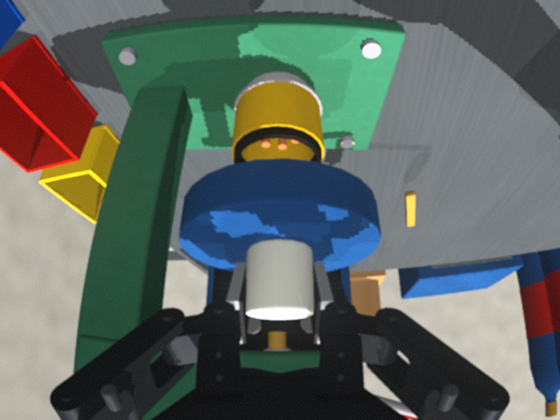

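The lid is held level in front of the tin. The tin is centred near column 278 and the lid near 281. I'll measure both from this view before going in.

```bash
cat > w.py <<'E'
from ik import *
from rig import telemetry
def wcloud(im):
    z=im['z_map'];H,W=z.shape;f=H/2/np.tan(np.radians(float(im['vertical_fov']))/2)
    u,v=np.meshgrid(np.arange(W),np.arange(H)); a=u-im['cx'];b=v-im['cy'];r=np.hypot(a,b)+1e-9;t=r/f
    k=np.tan(t)*z/r; p=np.stack([a*k,-b*k,-z],-1); M=im['mount']; P=p@M[:3,:3].T+M[:3,3]; P[(z==0)|(t>1.4)]=np.nan; return P
if __name__=='__main__':
    import sys
    im=dict(np.load('pics/%s.npz'%sys.argv[1])); s=telemetry.observe(); R=s['tool_rot'];P=wcloud(im)@R.T+s['position']
    hsv=cv2.cvtColor(im['frame'],cv2.COLOR_RGB2HSV);H,S,V=[hsv[...,i].astype(int) for i in range(3)]
    z=P[...,2]
    near=np.linalg.norm(P-s['position'],axis=-1)<.09
    b=(H>100)&(H<120)&(S>100)&near; q=P[b]
    m=np.median(q[:,2]); t=q[q[:,2]>np.percentile(q[:,2],60)]
    zt=np.percentile(q[:,2],80); top=q[abs(q[:,2]-zt)<.003]; A=np.c_[top[:,:2]-top[:,:2].mean(0),np.ones(len(top))]; co=np.linalg.lstsq(A,top[:,2],rcond=None)[0]
    print('lid n',len(q),'top z',co.round(4)); 
    sk=q[(q[:,2]<zt-.004)]; fl=least_squares(lambda a:np.hypot(*(sk[:,:2]-a).T)-.046,s['position'][:2],loss='soft_l1',f_scale=.002); print('lid centre skirt',len(sk),fl.x,np.abs(fl.fun).mean(),'zmin',np.percentile(sk[:,2],2))
    O=np.array([.6267,.088]); rr=np.hypot(P[...,0]-O[0],P[...,1]-O[1])
    y=(H>18)&(H<32)&(S>120)&(rr<.05)&(z>.03)&(z<.11)&(rr>.034); q=P[y]
    f1=least_squares(lambda a:np.hypot(*(q[:,:2]-a).T)-.040,O,loss='soft_l1',f_scale=.002); print('tin',len(q),f1.x,np.abs(f1.fun).mean(),'z',np.percentile(q[:,2],[1,50,99]))
    k=(V<60)&(rr<.045)&(rr>.03)&(z>.08)&(z<.11); print('seal z',k.sum(),np.percentile(z[k],[5,50,95]))
E
python3 w.py w3
```

```text
lid n 16845 top z [0.0011 0.0096 0.2059]
lid centre skirt 5793 [0.60995064 0.00288594] 0.0003523554795130813 zmin 0.18905853756692348
tin 4944 [0.62591439 0.08611324] 0.000963281828331944 z [0.0405315  0.06675751 0.09763178]
seal z 971 [0.09030324 0.09596279 0.09836876]
```

apply_moves([
  [0, -0.5, 8, 0, 0, 0, 0.2],
  [0, -0.5, 15, 0, 0, 0, 0.2],
  [0, -0.5, 18, 0, 0, 0, 0.2],
  [0, -0.3, 18, 0, 0, 0, 0.2],
  [0.5, 0, 18, 0, 0, 0, 0.2],
  [0, 0, 18, 0, 0, 0, 0.2],
  [0, 0, 14, 0, 0, 0, 0.2],
  [0, 0, 8, 0, 0, 0, 0.2],
  [0, 0, 2, 0, 0, 0, 0.2],
  [0, 0, 0, 0, 0, 0, 0.2],
])

```text
time_s: 14.72
position: [0.63, 0.1026, 0.1297]
tool_rot: [[-0.121, -0.985, 0.121], [-0.697, 0.171, 0.696], [-0.706, -0.0, -0.708]]
ft_force: [-0.2, 0.3, -0.6]
grip_width: 0.0286
gripper_force: 44.4
```

```bash
python3 -c "
from h import *
plan([.6297,.1053,.1113],80,45)
snap('wrist','w4')"; python3 w.py w4
```

```text
t 14.725 pos [0.63   0.1026 0.1297] q [-18.5  37.   79.2  45.7  77.5 155.3] F [-0.2  0.3 -0.6] w 0.0286 44.39759373664856
x tgt [-0.12 -0.7  -0.71] rotvec [ 0.1  -0.06  0.13]
shift now-axes [11.1  0.8 14.9] target-axes [11.2  0.8 14.8] world [ -0.3   2.7 -18.4]
lid n 16985 top z [0.0017 0.0095 0.1215]
lid centre skirt 5918 [0.62615617 0.08352577] 0.00038353389942731635 zmin 0.10423764525543913
tin 10890 [0.62646336 0.08760356] 0.0003826495548985952 z [0.04082926 0.07096316 0.0908675 ]
seal z 839 [0.09049722 0.09227898 0.09453154]
```

View pics/w4.png

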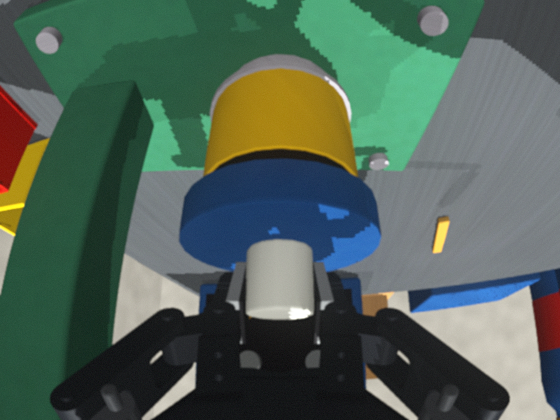

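The lid is just above the tin and still about 4 mm short toward +y. I'll correct that, then lower.

apply_moves([
  [-1.3, 0.2, 1.3, 0, 0, 0, 0.2],
  [-1.3, 0.2, 1.3, 0, 0, 0, 0.2],
  [0, 0, 0, 0, 0, 0, 0.2],
  [1.4, 0, 1.4, 0, 0, 0, 0.2],
  [1.4, 0, 1.4, 0, 0, 0, 0.2],
  [1.4, 0, 1.4, 0, 0, 0, 0.2],
  [1.4, 0, 1.4, 0, 0, 0, 0.2],
  [1.4, 0, 1.4, 0, 0, 0, 0.2],
  [1.4, 0, 1.4, 0, 0, 0, 0.2],
  [0, 0, 0, 0, 0, 0, 0.2],
])

```text
time_s: 16.02
position: [0.63, 0.1065, 0.1174]
tool_rot: [[-0.121, -0.985, 0.12], [-0.697, 0.171, 0.696], [-0.706, 0.001, -0.708]]
ft_force: [0.0, -0.7, -1.6]
grip_width: 0.0286
gripper_force: 44.4
```

apply_moves([
  [1.1, 0, 1.1, 0, 0, 0, 0.2],
  [1.1, 0, 1.1, 0, 0, 0, 0.2],
  [0, 0, 0, 0, 0, 0, 0.2],
])

```text
time_s: 16.4
position: [0.63, 0.1065, 0.1143]
tool_rot: [[-0.121, -0.985, 0.12], [-0.697, 0.171, 0.696], [-0.706, 0.001, -0.708]]
ft_force: [0.7, -0.8, -1.6]
grip_width: 0.0287
gripper_force: 44.4
```

apply_moves([
  [0.7, 0, 0.7, 0, 0, 0, 0.2],
  [0.7, 0, 0.7, 0, 0, 0, 0.2],
  [0, 0, 0, 0, 0, 0, 0.2],
])

```text
time_s: 16.77
position: [0.63, 0.1065, 0.1124]
tool_rot: [[-0.121, -0.985, 0.12], [-0.697, 0.171, 0.696], [-0.706, 0.0, -0.708]]
ft_force: [0.5, -1.0, -0.5]
grip_width: 0.0286
gripper_force: 44.4
```

apply_moves([
  [0.7, 0, 0.7, 0, 0, 0, 0.2],
  [0, 0, 0, 0, 0, 0, 0.2],
])

```text
time_s: 17.02
position: [0.63, 0.1065, 0.1114]
tool_rot: [[-0.121, -0.985, 0.12], [-0.697, 0.171, 0.696], [-0.706, 0.0, -0.708]]
ft_force: [0.0, 0.3, -1.7]
grip_width: 0.0288
gripper_force: 44.4
```

```bash
python3 -c "
from h import *
plan([.6297,.1053,.1113],80,45)
snap('wrist','w5')"; python3 w.py w5
```

```text
t 17.025 pos [0.63   0.1065 0.1114] q [-18.1  38.3  80.2  46.2  75.7 153.8] F [ 0.   0.3 -1.7] w 0.0288 44.397574067115784
x tgt [-0.12 -0.7  -0.71] rotvec [ 0.14 -0.06  0.11]
shift now-axes [ 1.   0.1 -0.8] target-axes [ 1.   0.1 -0.8] world [-0.3 -1.2 -0.1]
lid n 16752 top z [0.0009 0.0097 0.1032]
lid centre skirt 5710 [0.62615567 0.08750112] 0.0003552304679231151 zmin 0.08661371960674469
tin 9860 [0.62647076 0.08761287] 0.00034895343344235833 z [0.04042533 0.06280124 0.08073783]Traceback (most recent call last):
  File "w.py", line 21, in <module>
    k=(V<60)&(rr<.045)&(rr>.03)&(z>.08)&(z<.11); print('seal z',k.sum(),np.percentile(z[k],[5,50,95]))
                                                                        ~~~~~~~~~~~~~^^^^^^^^^^^^^^^^
    return _quantile_unchecked(
        a, q, axis, out, overwrite_input, method, keepdims, weights)
    return _ureduce(a,
                    func=_quantile_ureduce_func,
    ...<5 lines>...
                    overwrite_input=overwrite_input,
                    method=method)
    r = func(a, **kwargs)
    result = _quantile(arr,
                       quantiles=q,
    ...<2 lines>...
                       out=out,
                       weights=wgt)
    slices_having_nans = np.isnan(arr[-1, ...])
                                  ~~~^^^^^^^^^
IndexError: index -1 is out of bounds for axis 0 with size 0
```

Centred to within 0.3 mm. I'll lower further by feel.

apply_moves([
  [0.6, 0, 0.6, 0, 0, 0, 0.2],
  [0, 0, 0, 0, 0, 0, 0.2],
])

```text
time_s: 17.32
position: [0.6301, 0.1065, 0.1106]
tool_rot: [[-0.121, -0.985, 0.12], [-0.697, 0.171, 0.696], [-0.706, 0.0, -0.708]]
ft_force: [0.3, -0.5, -0.8]
grip_width: 0.0288
gripper_force: 44.5
```

apply_moves([
  [0.6, 0, 0.6, 0, 0, 0, 0.2],
  [0, 0, 0, 0, 0, 0, 0.2],
])

```text
time_s: 17.58
position: [0.6301, 0.1066, 0.1106]
tool_rot: [[-0.12, -0.985, 0.121], [-0.697, 0.17, 0.697], [-0.707, -0.0, -0.707]]
ft_force: [-2.3, -1.1, 5.1]
grip_width: 0.0285
gripper_force: 45.0
```

apply_moves([
  [0, 0, 0, 0, 0, 0, 0.35],
  [0, 0, 0, 0, 0, 0, 0.45],
  [0, 0, 0, 0, 0, 0, 0.6],
  [0, 0, 0, 0, 0, 0, 0.7],
  [0, 0, 0, 0, 0, 0, 0.7],
  [0, 0, -5, 0, 0, 0, 0.7],
  [0, 0, -12, 0, 0, 0, 0.7],
  [0, 0, -20, 0, 0, 0, 0.7],
  [0, 0, -25, 0, 0, 0, 0.7],
  [0, 0, -25, 0, 0, 0, 0.7],
  [0, 0, -25, 0, 0, 0, 0.7],
  [0, 0, -12, 0, 0, 0, 0.7],
])

```text
time_s: 19.08
position: [0.6152, 0.0185, 0.1992]
tool_rot: [[-0.12, -0.985, 0.123], [-0.698, 0.172, 0.695], [-0.706, -0.002, -0.708]]
ft_force: [0.1, 0.1, 0.0]
grip_width: 0.0601
gripper_force: 0.0
```

```bash
python3 -c "
from h import *
plan([.6297,.1053,.1113],80,45)
snap('wrist','w6');snap('side','s6')"; sed -i 's/<.09$/<.2/; s/axis=-1)<.09/axis=-1)<.2/; s/print(.seal z.*/pass/' w.py; python3 w.py w6
```

```text
t 19.075 pos [0.6152 0.0185 0.1992] q [-26.6  32.5  74.6  42.6  89.1 156.3] F [0.1 0.1 0. ] w 0.0601 0.0
x tgt [-0.12 -0.7  -0.71] rotvec [-0.02 -0.11  0.15]
shift now-axes [ -0.3   0.9 124.4] target-axes [-1.000e-01  8.000e-01  1.244e+02] world [ 14.5  86.8 -87.9]
lid n 5797 top z [0.0019 0.012  0.102 ]
lid centre skirt 1354 [0.61088901 0.0046985 ] 0.008720353940073778 zmin 0.08574303400818058
tin 2781 [0.62637267 0.08817704] 0.0003738913554479991 z [0.03991771 0.06002438 0.07830688]
```

View pics/w6.png

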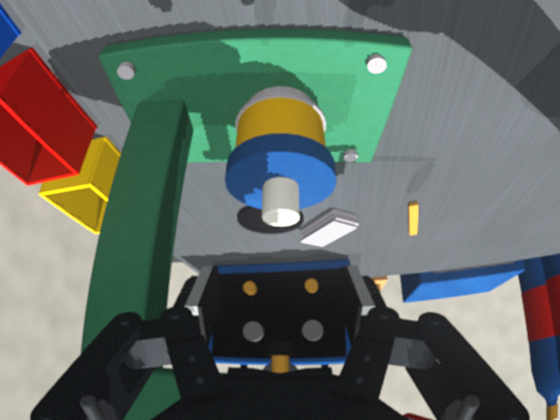

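The lid sits level and centred on the tin, at about (281,170), and the gripper is clear. Next I'll plan the handle grasp and the arc.

```bash
cat > a.py <<'E'
from ik import *
O=np.array([.6265,.0879]); c,s_=np.cos(np.radians(-9.95)),np.sin(np.radians(-9.95)); B=np.array([[c,-s_,0],[s_,c,0],[0,0,1.]])
def toW(p): return B@np.array(p)+[O[0],O[1],0]
def hand(a,y=.170): t=np.radians(22.87)-a; return np.array([-.180*np.cos(t),y,.260+.180*np.sin(t)])
def TL(L): l=np.radians(L); z=np.array([np.sin(l),0,-np.cos(l)]); x=np.array([0,1.,0]); return B@np.stack([x,np.cross(z,x),z],1)
if __name__=='__main__':
    print(toW(hand(0)),hand(0))
    for L in(0,20,35,50):
        T=TL(L)
        for a,b in((0,.1),(0,0),(.5,0),(1.1,0)):
            p=toW(hand(a))+T[:,2]*(.0187-b-.003); s=ik(p,T); print(L,a,b,'%.0e'%s.cost,s.x.round(0),p.round(3))
E
python3 a.py
```

```text
[0.49251862 0.28400003 0.32995548] [-0.16585002  0.17        0.32995548]
0 0 0.1 1e-24 [ 18.  21.  46.   0. 113.  28.] [0.493 0.284 0.414]
0 0 0 5e-20 [18. 21. 61.  0. 97. 28.] [0.493 0.284 0.314]
0 0.5 0 7e-25 [19. 23. 73.  0. 84. 29.] [0.479 0.286 0.226]
0 1.1 0 1e-23 [17. 31. 77.  0. 72. 27.] [0.52  0.279 0.128]
20 0 0.1 2e-30 [ 25.  11.  63. -11.  89.  33.] [0.464 0.289 0.409]
20 0 0 3e-18 [ 23.  15.  73. -11.  75.  34.] [0.498 0.283 0.315]
20 0.5 0 3e-30 [ 23.  18.  84. -12.  62.  38.] [0.485 0.285 0.227]
20 1.1 0 8e-28 [ 21.  26.  88. -13.  49.  38.] [0.526 0.278 0.129]
35 0 0.1 3e-25 [ 31.   6.  76. -23.  72.  43.] [0.445 0.292 0.399]
35 0 0 2e-23 [ 26.  12.  82. -23.  59.  44.] [0.501 0.282 0.317]
35 0.5 0 2e-30 [ 27.  16.  92. -29.  47.  53.] [0.488 0.285 0.229]
35 1.1 0 7e-25 [ 24.  25.  96. -36.  33.  61.] [0.529 0.278 0.131]
50 0 0.1 7e-24 [ 38.   4.  88. -42.  57.  61.] [0.429 0.295 0.384]
50 0 0 8e-20 [ 30.  11.  90. -44.  45.  63.] [0.504 0.282 0.32 ]
50 0.5 0 3e-30 [ 31.  16. 100. -58.  37.  81.] [0.491 0.284 0.232]
50 1.1 0 5e-30 [ 28.  27. 104. -79.  29. 104.] [0.532 0.277 0.134]
```

apply_moves([
  [-7, 10, -11, 0, 0, 0, 0.9],
  [-14, 20, -22, 0, 0, 0, 0.9],
  [-14, 20, -22, 0, 0, 0, 0.9],
  [-14, 20, -22, 0, 0, 0, 0.9],
  [-14, 20, -22, 0, 0, 0, 0.9],
  [-14, 20, -22, 0, 0, 0, 0.9],
  [-14, 20, -22, 0, 0, -9, 0.9],
  [-14, 20, -22, 0, 0, -9, 0.9],
  [0, 0, 0, 0, 0, -10, 0.9],
  [0, 0, 0, 0, 0, -10, 0.9],
  [0, 0, 0, 0, 0, -10, 0.9],
  [0, 0, 0, 0, 0, -10, 0.9],
])

```text
time_s: 20.68
position: [0.4572, 0.0029, 0.3863]
tool_rot: [[0.775, -0.62, 0.119], [-0.511, -0.504, 0.696], [-0.372, -0.601, -0.708]]
ft_force: [0.5, -0.3, -0.5]
grip_width: 0.0772
gripper_force: 0.0
```

```bash
cat >> a.py <<'E'
def rem(T,p,n=1):
    from rig import telemetry
    s=telemetry.observe(); R=s['tool_rot']; d=(np.array(p)-s['position'])*1e3
    print('t',s['time_s'],s['position'].round(4),'q',s['q'].round(1),'F',s['ft_force'].round(1),'w',s['grip_width'])
    print('rotvec',Ro.from_matrix(R.T@T).as_rotvec(degrees=True).round(1),'now-axes',(R.T@d).round(1),'tgt-axes',(T.T@d).round(1),'world',d.round(1)); return s
E
python3 -c "
from a import *
T=TL(20);p=toW(hand(0))+T[:,2]*(.0187-.003-.1)
s=rem(T,p); print(ik(p,T).x.round(0))
R=s['tool_rot'];v=Ro.from_matrix(R.T@T).as_rotvec()
for k in(.25,.5,.75): print(ik(s['position'],R@Ro.from_rotvec(v*k).as_matrix()).x.round(0))
"
```

```text
t 20.675 [0.4572 0.0029 0.3863] q [-37.2   9.9  78.1  42.  110.5 102.9] F [ 0.5 -0.3 -0.5] w 0.07723249459932922
rotvec [ -59.5   -6.2 -120.5] now-axes [-149.1 -162.3  183.9] tgt-axes [283.  -32.2 -36. ] world [  7.  286.1  22.8]
[ 25.  11.  63. -11.  89.  33.]
[-30.  11.  71.  29. 113.  77.]
[-24.   9.  69.  16. 109.  49.]
[-18.   5.  73.   6.  97.  22.]
```

apply_moves([
  [0, 0, 0, -4.6, -0.5, -9.3, 1],
  [0, 0, 0, -4.6, -0.5, -9.3, 1],
  [0, 0, 0, -4.6, -0.5, -9.3, 1],
  [0, 0, 0, -4.6, -0.5, -9.3, 1],
  [0, 0, 0, -4.6, -0.5, -9.3, 1],
  [0, 0, 0, -4.6, -0.5, -9.3, 1],
  [0, 0, 0, -4.6, -0.5, -9.3, 1],
  [0, 0, 0, -4.6, -0.5, -9.3, 1],
  [0, 0, 0, -4.6, -0.5, -9.3, 1],
  [0, 0, 0, -4.6, -0.5, -9.3, 1],
  [0, 0, 0, -4.6, -0.5, -9.3, 1],
  [0, 0, 0, -4.6, -0.5, -9.3, 1],
])

```text
time_s: 22.18
position: [0.457, 0.0029, 0.3862]
tool_rot: [[0.312, 0.913, 0.264], [0.949, -0.313, -0.037], [0.049, 0.262, -0.964]]
ft_force: [0.0, 0.1, -0.0]
grip_width: 0.0856
gripper_force: 0.0
```

apply_moves([
  [0, 0, 0, -4.3, 0, -8.9, 1],
  [14, -1, -2, 0, 0, 0, 1],
  [28, -3, -4, 0, 0, 0, 1],
  [34, -4, -4, 0, 0, 0, 1],
  [34, -4, -4, 0, 0, 0, 1],
  [34, -4, -4, 0, 0, 0, 1],
  [34, -4, -4, 0, 0, 0, 1],
  [34, -4, -4, 0, 0, 0, 1],
  [34, -4, -4, 0, 0, 0, 1],
  [24, -3, -4, 0, 0, 0, 1],
  [12, -1, -2, 0, 0, 0, 1],
  [0, 0, 0, 0, 0, 0, 1],
])

```text
time_s: 23.68
position: [0.465, 0.2873, 0.4104]
tool_rot: [[0.173, 0.928, 0.331], [0.985, -0.165, -0.055], [0.004, 0.336, -0.942]]
ft_force: [0.6, -0.3, -0.7]
grip_width: 0.085
gripper_force: 0.0
```

```bash
python3 -c "
from a import *
T=TL(20);p=toW(hand(0))+T[:,2]*(.0187-.003-.1)
rem(T,p); rem(T,p+T[:,2]*.1)
snap('wrist','w7')"
```

```text
t 23.675 [0.465  0.2873 0.4104] q [ 24.4  11.3  63.  -10.8  89.3  33. ] F [ 0.6 -0.3 -0.7] w 0.08504241288410641
rotvec [-0.4 -0.2 -0.1] now-axes [ 1.5 -1.6  0.8] tgt-axes [ 1.5 -1.6  0.8] world [-0.9  1.7 -1.3]
t 23.675 [0.465  0.2873 0.4104] q [ 24.4  11.3  63.  -10.8  89.3  33. ] F [ 0.6 -0.3 -0.7] w 0.08504241288410641
rotvec [-0.4 -0.2 -0.1] now-axes [  1.1  -0.9 100.8] tgt-axes [  1.5  -1.6 100.8] world [ 32.8  -4.2 -95.2]
```

View pics/w7.png

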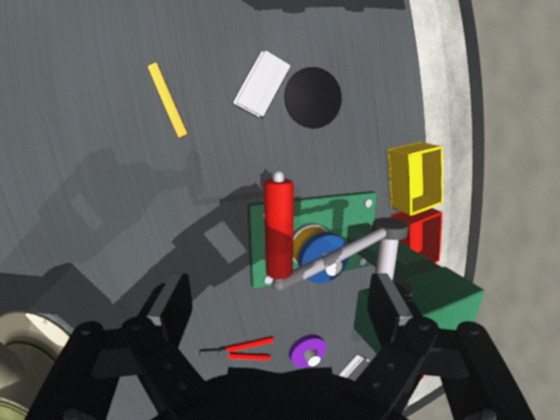

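apply_moves([
  [0.5, -0.4, 12, -0.4, -0.2, 0, 1],
  [0.5, -0.4, 18, 0, 0, 0, 1],
  [0, 0, 18, 0, 0, 0, 1],
  [0, 0, 18, 0, 0, 0, 1],
  [0, 0, 18, 0, 0, 0, 1],
  [0, 0, 12, 0, 0, 0, 1],
  [0, 0, 5, 0, 0, 0, 1],
  [0, 0, 0, 0, 0, 0, 0.1],
  [0, 0, 0, 0, 0, 0, 0.1],
  [0, 0, 0, 0, 0, 0, 0.1],
  [0, 0, 0, 0, 0, 0, 0.1],
  [0, 0, 0, 0, 0, 0, 0.1],
], grip_force=90)

```text
time_s: 25.22
position: [0.498, 0.2826, 0.3155]
tool_rot: [[0.175, 0.925, 0.336], [0.985, -0.165, -0.059], [0.001, 0.341, -0.94]]
ft_force: [-5.2, 1.8, 1.2]
grip_width: 0.0191
gripper_force: 87.8
```

apply_moves([
  [0, 0, 0, 0, 0, 0, 0.1],
  [0, 0, 0, 0, 0, 0, 0.1],
])

```text
time_s: 25.48
position: [0.498, 0.2826, 0.3155]
tool_rot: [[0.175, 0.925, 0.336], [0.985, -0.165, -0.059], [0.001, 0.341, -0.94]]
ft_force: [-5.4, 1.9, 3.1]
grip_width: 0.0196
gripper_force: 87.8
```

```bash
cat >> a.py <<'E'
def arc(T,p0,a_list):
    """tool-axis moves from grasp reference p0 (TCP at lever 0) for lever angles; constant orientation"""
    w=np.array([toW(hand(a))-toW(hand(0)) for a in a_list])
    return w+p0, np.diff(w,axis=0)@T*1e3
E
python3 -c "
from a import *
T=TL(20);p=toW(hand(0))+T[:,2]*(.0187-.003)
s=rem(T,p); R=s['tool_rot']
P,d=arc(R,s['position'],np.arange(0,1.21,.05)); 
for a,pp,x in zip(np.arange(.05,1.2,.05),P[1:],d): print(round(a,2),pp.round(4),x.round(1))
"
```

```text
t 25.475 [0.498  0.2826 0.3155] q [ 22.5  15.1  73.  -10.9  75.2  33.8] F [-5.4  1.9  3.1] w 0.019625683823262536
rotvec [-0.  -0.  -0.1] now-axes [ 0.4 -0.4  0.2] tgt-axes [ 0.4 -0.4  0.2] world [-0.2  0.4 -0.3]
0.05 [0.4948 0.2832 0.3071] [-0.  -6.   6.8]
0.1 [0.492  0.2837 0.2986] [-0.  -5.6  7. ]
0.15 [0.4896 0.2841 0.2899] [-0.  -5.2  7.3]
0.2 [0.4876 0.2845 0.2812] [-0.  -4.9  7.6]
0.25 [0.486  0.2847 0.2723] [-0.  -4.5  7.8]
0.3 [0.485  0.2849 0.2634] [-0.  -4.1  8. ]
0.35 [0.4843 0.285  0.2544] [-0.  -3.7  8.2]
0.4 [0.4841 0.2851 0.2454] [-0.  -3.3  8.4]
0.45 [0.4843 0.285  0.2364] [-0.  -2.9  8.5]
0.5 [0.485  0.2849 0.2274] [-0.  -2.4  8.7]
0.55 [0.4861 0.2847 0.2185] [-0.  -2.   8.8]
0.6 [0.4876 0.2845 0.2096] [-0.  -1.5  8.9]
0.65 [0.4896 0.2841 0.2009] [-0.  -1.1  8.9]
0.7 [0.492  0.2837 0.1922] [-0.  -0.7  9. ]
0.75 [0.4949 0.2832 0.1837] [-0.  -0.2  9. ]
0.8 [0.4981 0.2826 0.1753] [-0.   0.2  9. ]
0.85 [0.5018 0.282  0.1671] [-0.   0.7  9. ]
0.9 [0.5059 0.2813 0.1591] [-0.   1.1  8.9]
0.95 [0.5103 0.2805 0.1513] [0.  1.6 8.9]
1.0 [0.5151 0.2796 0.1438] [0.  2.  8.8]
1.05 [0.5203 0.2787 0.1365] [0.  2.5 8.7]
1.1 [0.5259 0.2777 0.1295] [0.  2.9 8.5]
1.15 [0.5318 0.2767 0.1227] [0.  3.3 8.4]
```

The handle is gripped. I'll pull along the arc.

apply_moves([
  [0, -3, 3.4, 0, 0, 0, 0.1],
  [0, -3, 3.4, 0, 0, 0, 0.1],
  [0, -5.6, 7, 0, 0, 0, 0.1],
  [0, -5.2, 7.3, 0, 0, 0, 0.1],
  [0, -4.9, 7.6, 0, 0, 0, 0.1],
  [0, -4.5, 7.8, 0, 0, 0, 0.1],
  [0, -4.1, 8, 0, 0, 0, 0.1],
  [0, -3.7, 8.2, 0, 0, 0, 0.1],
  [0, -3.3, 8.4, 0, 0, 0, 0.1],
  [0, -2.9, 8.5, 0, 0, 0, 0.1],
  [0, -2.4, 8.7, 0, 0, 0, 0.1],
  [0, -2, 8.8, 0, 0, 0, 0.1],
])

```text
time_s: 26.98
position: [0.486, 0.2848, 0.2185]
tool_rot: [[0.175, 0.925, 0.337], [0.985, -0.165, -0.059], [0.001, 0.342, -0.94]]
ft_force: [-8.4, 0.6, 5.9]
grip_width: 0.0192
gripper_force: 88.1
```

```bash
cat >> a.py <<'E'
def lev(p0=np.array([.498,.2826,.3155])):
    from rig import telemetry
    s=telemetry.observe(); h=B.T@(s['position']-p0)+hand(0); v=h-[0,h[1],.26]
    th=np.degrees(np.arctan2(v[2],-v[0])); a=np.radians(22.87-th); t=B@np.array([-np.sin(np.radians(th)),0,-np.cos(np.radians(th))]); n=B@np.array([-np.cos(np.radians(th)),0,np.sin(np.radians(th))])
    F=s['ft_force']; print('t',s['time_s'],'lever %.4f rad r %.4f  tangential force %.1f radial %.1f'%(a,np.hypot(v[0],v[2]),-F@t,F@n),'F',F.round(1),'pos',s['position'].round(4),'w',round(s['grip_width'],4)); return a
E
python3 -c "
from a import *
a=lev()"
```

```text
t 26.975 lever 0.5500 rad r 0.1800  tangential force 7.1 radial 7.4 F [-8.4  0.6  5.9] pos [0.486  0.2848 0.2185] w 0.0192
```

apply_moves([
  [0, -1.5, 8.9, 0, 0, 0, 0.1],
  [0, -1.1, 8.9, 0, 0, 0, 0.1],
  [0, -0.7, 9, 0, 0, 0, 0.1],
  [0, -0.2, 9, 0, 0, 0, 0.1],
  [0, 0.2, 9, 0, 0, 0, 0.1],
  [0, 0.2, 3.6, 0, 0, 0, 0.1],
  [0, 0, 0, 0, 0, 0, 0.1],
])

```text
time_s: 27.85
position: [0.4996, 0.2824, 0.1716]
tool_rot: [[0.175, 0.925, 0.336], [0.985, -0.165, -0.059], [0.001, 0.341, -0.94]]
ft_force: [-7.4, 1.3, 3.8]
grip_width: 0.0194
gripper_force: 88.0
```

```bash
python3 -c "
from a import *
a=lev()"
```

```text
t 27.85 lever 0.8219 rad r 0.1801  tangential force 6.5 radial 5.3 F [-7.4  1.3  3.8] pos [0.4996 0.2824 0.1716] w 0.0194
```

apply_moves([
  [0, 0.3, 3.6, 0, 0, 0, 0.1],
  [0, 0.3, 3.6, 0, 0, 0, 0.1],
  [0, 0, 0, 0, 0, 0, 0.1],
])

```text
time_s: 28.22
position: [0.5026, 0.2819, 0.1652]
tool_rot: [[0.175, 0.925, 0.336], [0.985, -0.165, -0.059], [0.001, 0.341, -0.94]]
ft_force: [-7.8, 1.2, 3.7]
grip_width: 0.0196
gripper_force: 88.1
```

```bash
python3 -c "
from a import *
a=lev()"
```

```text
t 28.225 lever 0.8616 rad r 0.1801  tangential force 6.8 radial 5.4 F [-7.8  1.2  3.7] pos [0.5026 0.2819 0.1652] w 0.0196
```

apply_moves([
  [0, 0.4, 3.6, 0, 0, 0, 0.1],
  [0, 0, 0, 0, 0, 0, 0.1],
])

```text
time_s: 28.48
position: [0.5042, 0.2816, 0.162]
tool_rot: [[0.175, 0.925, 0.336], [0.985, -0.165, -0.059], [0.001, 0.341, -0.94]]
ft_force: [-6.9, 0.6, 5.3]
grip_width: 0.0194
gripper_force: 88.1
```

```bash
python3 -c "
from a import *
a=lev()"
```

```text
t 28.475 lever 0.8814 rad r 0.1801  tangential force 7.9 radial 3.6 F [-6.9  0.6  5.3] pos [0.5042 0.2816 0.162 ] w 0.0194
```

apply_moves([
  [0, 0.5, 3.6, 0, 0, 0, 0.1],
  [0, 0, 0, 0, 0, 0, 0.1],
])

```text
time_s: 28.72
position: [0.5057, 0.2814, 0.1592]
tool_rot: [[0.175, 0.925, 0.336], [0.985, -0.165, -0.059], [0.001, 0.341, -0.94]]
ft_force: [-10.3, 0.9, 8.9]
grip_width: 0.0193
gripper_force: 88.3
```

```bash
python3 -c "
from a import *
a=lev()"
```

```text
t 28.725 lever 0.8991 rad r 0.1801  tangential force 12.7 radial 4.8 F [-10.3   0.9   8.9] pos [0.5057 0.2814 0.1592] w 0.0193
```

apply_moves([
  [0, 0.6, 3.6, 0, 0, 0, 0.1],
  [0, 0, 0, 0, 0, 0, 0.1],
])

```text
time_s: 28.98
position: [0.5073, 0.2811, 0.1562]
tool_rot: [[0.175, 0.925, 0.336], [0.985, -0.165, -0.059], [0.001, 0.342, -0.94]]
ft_force: [-11.2, 0.6, 10.7]
grip_width: 0.019
gripper_force: 88.5
```

```bash
python3 -c "
from a import *
a=lev()"
```

```text
t 28.975 lever 0.9181 rad r 0.1801  tangential force 14.8 radial 4.4 F [-11.2   0.6  10.7] pos [0.5073 0.2811 0.1562] w 0.019
```

Contact felt near 0.885 rad. I expect home near 0.98.

apply_moves([
  [0, 0.6, 3.6, 0, 0, 0, 0.1],
  [0, 0, 0, 0, 0, 0, 0.1],
])

```text
time_s: 29.22
position: [0.5091, 0.2808, 0.1531]
tool_rot: [[0.175, 0.925, 0.336], [0.985, -0.165, -0.059], [0.001, 0.342, -0.94]]
ft_force: [-10.8, 0.7, 10.4]
grip_width: 0.0195
gripper_force: 88.6
```

```bash
python3 -c "
from a import *
a=lev()"
```

```text
t 29.225 lever 0.9383 rad r 0.1801  tangential force 14.5 radial 3.9 F [-10.8   0.7  10.4] pos [0.5091 0.2808 0.1531] w 0.0195
```

apply_moves([
  [0, 0.7, 3.6, 0, 0, 0, 0.1],
  [0, 0, 0, 0, 0, 0, 0.1],
])

```text
time_s: 29.48
position: [0.511, 0.2804, 0.15]
tool_rot: [[0.175, 0.925, 0.337], [0.985, -0.165, -0.059], [0.001, 0.342, -0.94]]
ft_force: [-11.6, 1.0, 10.4]
grip_width: 0.0197
gripper_force: 88.6
```

```bash
python3 -c "
from a import *
a=lev()"
```

```text
t 29.475 lever 0.9585 rad r 0.1801  tangential force 15.0 radial 4.3 F [-11.6   1.   10.4] pos [0.511  0.2804 0.15  ] w 0.0197
```

apply_moves([
  [0, 0.4, 1.8, 0, 0, 0, 0.1],
  [0, 0, 0, 0, 0, 0, 0.1],
])

```text
time_s: 29.72
position: [0.5119, 0.2803, 0.1484]
tool_rot: [[0.175, 0.925, 0.337], [0.985, -0.165, -0.059], [0.001, 0.342, -0.94]]
ft_force: [-11.7, 0.7, 10.9]
grip_width: 0.0194
gripper_force: 88.6
```

```bash
python3 -c "
from a import *
a=lev()"
```

```text
t 29.725 lever 0.9685 rad r 0.1801  tangential force 15.5 radial 4.0 F [-11.7   0.7  10.9] pos [0.5119 0.2803 0.1484] w 0.0194
```

The force is still on its plateau of about 15 N, so the seal is still sliding. I'll go on in small steps.

apply_moves([
  [0, 0.4, 1.8, 0, 0, 0, 0.1],
  [0, 0, 0, 0, 0, 0, 0.1],
])

```text
time_s: 29.98
position: [0.5129, 0.2801, 0.1469]
tool_rot: [[0.175, 0.925, 0.337], [0.985, -0.165, -0.059], [0.001, 0.342, -0.94]]
ft_force: [-10.8, 0.7, 9.8]
grip_width: 0.0194
gripper_force: 88.6
```

```bash
python3 -c "
from a import *
a=lev()"
```

```text
t 29.975 lever 0.9786 rad r 0.1801  tangential force 14.1 radial 3.6 F [-10.8   0.7   9.8] pos [0.5129 0.2801 0.1469] w 0.0194
```

apply_moves([
  [0, 0.4, 1.8, 0, 0, 0, 0.1],
  [0, 0, 0, 0, 0, 0, 0.1],
])

```text
time_s: 30.22
position: [0.5137, 0.28, 0.1456]
tool_rot: [[0.175, 0.925, 0.337], [0.985, -0.165, -0.059], [0.001, 0.342, -0.94]]
ft_force: [-14.4, 1.0, 13.1]
grip_width: 0.0194
gripper_force: 88.8
```

```bash
python3 -c "
from a import *
a=lev()"
```

```text
t 30.225 lever 0.9872 rad r 0.1802  tangential force 18.8 radial 4.7 F [-14.4   1.   13.1] pos [0.5137 0.28   0.1456] w 0.0194
```

The force rises, so the lid has reached its seat. One smaller step to confirm, then hold.

apply_moves([
  [0, 0.3, 1.2, 0, 0, 0, 0.1],
  [0, 0, 0, 0, 0, 0, 0.1],
])

```text
time_s: 30.48
position: [0.5143, 0.2799, 0.1448]
tool_rot: [[0.175, 0.925, 0.337], [0.985, -0.165, -0.059], [0.001, 0.342, -0.94]]
ft_force: [-14.8, 0.4, 14.6]
grip_width: 0.019
gripper_force: 89.1
```

```bash
python3 -c "
from a import *
a=lev(); im=snap('scene','h1'); im2=snap('side','h2')
for im in (im,im2):
    P=cloud(im); hsv=cv2.cvtColor(im['frame'],cv2.COLOR_RGB2HSV); H,S=hsv[...,0].astype(int),hsv[...,1]
    b=(H>100)&(H<120)&(S>100)&(np.hypot(P[...,0]-.6265,P[...,1]-.0879)<.05)&(P[...,2]>.06)&(P[...,2]<.13); q=P[b]
    print(len(q),np.percentile(q[:,2],[5,50,80,95]))
"
```

```text
t 30.475 lever 0.9928 rad r 0.1801  tangential force 20.3 radial 3.9 F [-14.8   0.4  14.6] pos [0.5143 0.2799 0.1448] w 0.019
331 [0.08857459 0.09352725 0.09555884 0.09686213]
430 [0.0881604  0.0934895  0.09571414 0.09764635]
```

apply_moves([
  [0, 0, 0, 0, 0, 0, 0.1],
  [0, 0, 0, 0, 0, 0, 0.1],
  [0, 0, 0, 0, 0, 0, 0.1],
  [0, 0, 0, 0, 0, 0, 0.1],
  [0, 0, 0, 0, 0, 0, 0.1],
  [0, 0, 0, 0, 0, 0, 0.1],
  [0, 0, 0, 0, 0, 0, 0.1],
  [0, 0, 0, 0, 0, 0, 0.1],
])

```text
time_s: 31.58
position: [0.5143, 0.2799, 0.1448]
tool_rot: [[0.175, 0.925, 0.337], [0.985, -0.165, -0.059], [0.001, 0.342, -0.94]]
ft_force: [-15.6, 0.8, 14.9]
grip_width: 0.0194
gripper_force: 89.1
```

```bash
python3 -c "
from a import *
from rig import telemetry
a=lev(); R=telemetry.observe()['tool_rot']
al=np.linspace(a,0,42); P,d=arc(R,np.zeros(3),al); print(al[12],al[24],al[36]); print(d[:,1:].round(1).tolist())"
```

```text
t 31.575 lever 0.9924 rad r 0.1801  tangential force 21.1 radial 4.5 F [-15.6   0.8  14.9] pos [0.5143 0.2799 0.1448] w 0.0194
0.7019425189852155 0.41148354561202294 0.12102457223883023
[[-1.0, -4.2], [-0.9, -4.3], [-0.8, -4.3], [-0.7, -4.3], [-0.6, -4.3], [-0.5, -4.3], [-0.4, -4.3], [-0.3, -4.3], [-0.2, -4.4], [-0.1, -4.4], [0.0, -4.4], [0.1, -4.4], [0.3, -4.3], [0.4, -4.3], [0.5, -4.3], [0.6, -4.3], [0.7, -4.3], [0.8, -4.3], [0.9, -4.3], [1.0, -4.2], [1.1, -4.2], [1.2, -4.2], [1.3, -4.2], [1.4, -4.1], [1.5, -4.1], [1.6, -4.1], [1.7, -4.0], [1.8, -4.0], [1.9, -3.9], [2.0, -3.9], [2.1, -3.8], [2.2, -3.8], [2.2, -3.7], [2.3, -3.7], [2.4, -3.6], [2.5, -3.6], [2.6, -3.5], [2.7, -3.4], [2.8, -3.4], [2.8, -3.3], [2.9, -3.2]]
```

Held for over a second. Now I'll ease it back up.

apply_moves([
  [0, -1, -4.2, 0, 0, 0, 0.1],
  [0, -0.9, -4.3, 0, 0, 0, 0.1],
  [0, -0.8, -4.3, 0, 0, 0, 0.1],
  [0, -0.7, -4.3, 0, 0, 0, 0.1],
  [0, -0.6, -4.3, 0, 0, 0, 0.1],
  [0, -0.5, -4.3, 0, 0, 0, 0.1],
  [0, -0.4, -4.3, 0, 0, 0, 0.1],
  [0, -0.3, -4.3, 0, 0, 0, 0.1],
  [0, -0.2, -4.4, 0, 0, 0, 0.1],
  [0, -0.1, -4.4, 0, 0, 0, 0.1],
  [0, 0, -4.4, 0, 0, 0, 0.1],
  [0, 0.1, -4.4, 0, 0, 0, 0.1],
])

```text
time_s: 33.08
position: [0.4924, 0.2836, 0.1908]
tool_rot: [[0.175, 0.925, 0.337], [0.985, -0.165, -0.059], [0.001, 0.342, -0.94]]
ft_force: [-5.5, 0.1, 3.2]
grip_width: 0.0199
gripper_force: 88.2
```

apply_moves([
  [0, 0.3, -4.3, 0, 0, 0, 0.1],
  [0, 0.4, -4.3, 0, 0, 0, 0.1],
  [0, 0.5, -4.3, 0, 0, 0, 0.1],
  [0, 0.6, -4.3, 0, 0, 0, 0.1],
  [0, 0.7, -4.3, 0, 0, 0, 0.1],
  [0, 0.8, -4.3, 0, 0, 0, 0.1],
  [0, 0.9, -4.3, 0, 0, 0, 0.1],
  [0, 1, -4.2, 0, 0, 0, 0.1],
  [0, 1.1, -4.2, 0, 0, 0, 0.1],
  [0, 1.2, -4.2, 0, 0, 0, 0.1],
  [0, 1.3, -4.2, 0, 0, 0, 0.1],
  [0, 1.4, -4.1, 0, 0, 0, 0.1],
])

```text
time_s: 34.58
position: [0.4841, 0.2851, 0.242]
tool_rot: [[0.175, 0.926, 0.335], [0.985, -0.165, -0.059], [0.001, 0.34, -0.94]]
ft_force: [-7.5, 0.7, 4.1]
grip_width: 0.0194
gripper_force: 88.2
```

```bash
python3 -c "
from a import *
a=lev()"
```

```text
t 34.575 lever 0.4188 rad r 0.1800  tangential force 4.2 radial 7.5 F [-7.5  0.7  4.1] pos [0.4841 0.2851 0.242 ] w 0.0194
```

apply_moves([
  [0, 1.5, -4.1, 0, 0, 0, 0.1],
  [0, 1.6, -4.1, 0, 0, 0, 0.1],
  [0, 1.7, -4, 0, 0, 0, 0.1],
  [0, 1.8, -4, 0, 0, 0, 0.1],
  [0, 1.9, -3.9, 0, 0, 0, 0.1],
  [0, 2, -3.9, 0, 0, 0, 0.1],
  [0, 2.1, -3.8, 0, 0, 0, 0.1],
  [0, 2.2, -3.8, 0, 0, 0, 0.1],
  [0, 2.2, -3.7, 0, 0, 0, 0.1],
  [0, 2.3, -3.7, 0, 0, 0, 0.1],
  [0, 2.4, -3.6, 0, 0, 0, 0.1],
  [0, 2.5, -3.6, 0, 0, 0, 0.1],
])

```text
time_s: 36.08
position: [0.4908, 0.2839, 0.2941]
tool_rot: [[0.175, 0.926, 0.336], [0.985, -0.165, -0.058], [0.001, 0.341, -0.94]]
ft_force: [-10.3, 1.1, 4.7]
grip_width: 0.0195
gripper_force: 88.4
```

```bash
python3 -c "
from a import *
from rig import telemetry
a=lev(); R=telemetry.observe()['tool_rot']; print((R.T@(np.array([.498,.2826,.3155])-telemetry.observe()['position'])*1e3).round(1))"
```

```text
t 36.075 lever 0.1258 rad r 0.1799  tangential force 1.8 radial 11.2 F [-10.3   1.1   4.7] pos [0.4908 0.2839 0.2941] w 0.0195
[ -0.   14.2 -17.6]
```

apply_moves([
  [0, 2.6, -3.5, 0, 0, 0, 0.1],
  [0, 2.7, -3.4, 0, 0, 0, 0.1],
  [0, 2.8, -3.4, 0, 0, 0, 0.1],
  [0, 2.4, -2.9, 0, 0, 0, 0.1],
  [0, 1.9, -2.3, 0, 0, 0, 0.1],
  [0, 1.2, -1.4, 0, 0, 0, 0.1],
  [0, 0.6, -0.7, 0, 0, 0, 0.1],
  [0, 0, 0, 0, 0, 0, 0.1],
])

```text
time_s: 37.08
position: [0.4981, 0.2827, 0.3154]
tool_rot: [[0.175, 0.926, 0.336], [0.985, -0.165, -0.058], [0.001, 0.341, -0.94]]
ft_force: [-8.9, 1.8, 5.5]
grip_width: 0.0191
gripper_force: 88.3
```

```bash
python3 -c "
from a import *
a=lev()"
```

```text
t 37.075 lever 0.0002 rad r 0.1799  tangential force 1.5 radial 10.5 F [-8.9  1.8  5.5] pos [0.4981 0.2827 0.3154] w 0.0191
```

apply_moves([
  [0, 0.5, -0.6, 0, 0, 0, 0.1],
  [0, 0, 0, 0, 0, 0, 0.1],
])

```text
time_s: 37.33
position: [0.4981, 0.2827, 0.3155]
tool_rot: [[0.175, 0.926, 0.334], [0.985, -0.165, -0.058], [0.001, 0.34, -0.941]]
ft_force: [-9.2, 1.2, 3.3]
grip_width: 0.0195
gripper_force: 88.1
```

```bash
python3 -c "
from a import *
a=lev()"
```

```text
t 37.325 lever -0.0002 rad r 0.1799  tangential force -0.6 radial 9.9 F [-9.2  1.2  3.3] pos [0.4981 0.2827 0.3155] w 0.0195
```

At the stop: the commanded step produced no motion. I'll let go and back off.

apply_moves([
  [0, 0, 0, 0, 0, 0, 0.3],
  [0, 0, 0, 0, 0, 0, 0.5],
  [0, 0, 0, 0, 0, 0, 0.8],
  [0, 0, 0, 0, 0, 0, 1],
  [0, 0, 0, 0, 0, 0, 1],
  [0, 0, -6, 0, 0, 0, 1],
  [0, 0, -15, 0, 0, 0, 1],
  [0, 0, -22, 0, 0, 0, 1],
  [0, 0, -25, 0, 0, 0, 1],
  [0, 0, -25, 0, 0, 0, 1],
  [0, 0, -15, 0, 0, 0, 1],
  [0, 0, 0, 0, 0, 0, 1],
])

```text
time_s: 38.83
position: [0.4631, 0.2887, 0.4184]
tool_rot: [[0.175, 0.924, 0.339], [0.985, -0.165, -0.058], [0.002, 0.344, -0.939]]
ft_force: [0.6, 0.2, 1.3]
grip_width: 0.0852
gripper_force: 0.0
```

```bash
python3 -c "
from h import *
ims=[snap('scene','f1'),snap('side','f2')]; pre=dict(np.load('pics/side0.npz'))
for im in ims:
    P=cloud(im); hsv=cv2.cvtColor(im['frame'],cv2.COLOR_RGB2HSV); H,S=hsv[...,0].astype(int),hsv[...,1]; z=P[...,2]
    b=(H>100)&(H<120)&(S>100)&(np.hypot(P[...,0]-.6265,P[...,1]-.0879)<.05)&(z>.06)&(z<.13); q=P[b]
    print(len(q),np.percentile(q[:,2],[5,50,80,95]))
    t=q[q[:,2]>.091];A=np.c_[t[:,:2]-t[:,:2].mean(0),np.ones(len(t))];print('plane',np.linalg.lstsq(A,t[:,2],rcond=None)[0])
    h=((H<8)|(H>172))&(S>140)&(z>.3)&(z<.4)&(P[...,0]<.6)&(P[...,1]>.2); print('handle',P[h].mean(0))
print(telemetry.observe()['ft_force'],telemetry.observe()['time_s'])
a,b=[cv2.resize(i['frame'][:,:,::-1][120:420,100:500],(400,300)) for i in ims]; cv2.imwrite('pics/f.png',np.hstack([a,b]))
"
```

```text
343 [0.0894561  0.09375629 0.09584726 0.09702754]
plane [ 0.01701086 -0.00424172  0.09424027]
handle [0.49425212 0.27638567 0.33791427]
317 [0.08390818 0.09332147 0.09572648 0.09739475]
plane [-0.00672518 -0.00097165  0.09434399]
handle [0.4893282  0.2792322  0.33753084]
[-0.6986077  -0.04850793  0.62451429] 38.925
```

View pics/f.png

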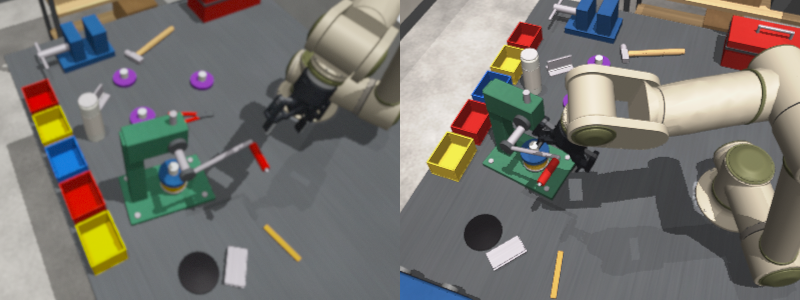

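The picture shows the lid level on the tin at about (172,178), the handle back at rest at (260,157), the gripper clear, and the other things undisturbed. I'll hand the job in.

```bash
python3 -c "
from rig import env
print(env.close_job())"
```

```text
the job is handed in; nothing more can be done
None
```

The lid was pressed home level and held about a second, the handle was eased back to its stop and released, and the job was handed in at about 39 s; no verdict came back.

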